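Trial fit of a taper-shank polishing bob

TASK

Try the new white felt polishing bob in the bench polisher: set its taper shank in the upright spindle, turn it by feel until the tang drops into the slot, and press it home with a firm twisting push (about 15 N, no ramming) so that it holds by itself when let go. Then free it without pulling: drive the drift key through the spindle's cross slot until the wedge lifts the bob, draw the key out and lay it on the table clear of the polisher, and stand the bob upright in a hole of the rack again. Leave the other things as they are.

Things in the scene. Friction and masses are not known exactly. Their poses are not given: they have to be found in the camera images.
- polisher: small bench polisher, blue-grey box 190 x 130 mm, 55 mm high, screwed to the table; dark round motor behind (local x 48 to 120 mm) up to z = 96 mm, light grey belt guard up to z = 64 mm; front with red switch faces its own -x. Origin on the table, on the axis of the upright steel spindle: 40 mm thick, top end at z = 135 mm. A bearing flange 72 mm wide round its foot reaches z = 62 mm
- bore_mouth (a point): centre of the spindle's top end, z = 135 mm. Conical bore: 28.6 mm wide at the mouth, 18 mm wide at its flat floor 38 mm down (z = 97 mm), which the cross slot cuts. A bob standing there with its tang across the slot has its origin at z = 153 mm; with the tang in the slot and pushed home at z = 140.5 to 142 mm, its collar then about 6 mm above the spindle's end
- slot_floor (a point): on the spindle's axis, on the floor of the cross slot, z = 75 mm. The slot is 9.5 mm wide, runs right through, open at both sides, z = 75 to 97 mm, along the polisher's y at spindle angle 0. The spindle turns stiffly (0.06 N m) up to 1.2 rad either way and stays put; it starts within 0.5 rad of 0. Its angle is not measured: see it or feel for it; a seated bob shows it to within 9 degrees
- bob: white felt polishing bob, 0.11 to 0.22 kg, upright in a rack hole. Origin: centre of the steel collar's underside, z up. Collar 42 mm thick, z 0 to 7; felt head 48 mm thick, z 7 to 38; brass nut z 38 to 58, 14 mm across its two flats (along x), 22 mm wide (y). Below: taper shank 42 mm long, 29 to 18.5 mm thick. The taper grips: pressed home with 12 to 20 N it holds; over 35 N is ramming
- tang_tip (a point): end of the bob's flat tang, 56 mm below the bob's origin; tang 7 mm thick (x), 16 mm wide (y), 14 mm long, its end rounded. It lies along the bob's y, parallel to the nut's flats; half a turn makes no difference. It enters the slot within about 9 degrees either way: some 6 degrees on past the edge where it first drops it is near the middle. With the bob home it ends 10 mm above the slot's floor
- rack: beech block 85 (x) x 190 (y) x 62 mm high, fixed, with two holes 33 mm wide right through at (-12, -45) and (-12, 45) mm, one bob in each, and two 8 mm high strips that hold the drift key on edge; origin at the centre of its underside
- rack_hole0 (a point): centre of the mouth of one rack hole, 62 mm above the table. A bob stands in a hole with its collar on the rack's top (bob origin 62 mm above the table)
- rack_hole1 (a point): centre of the mouth of the other rack hole, 62 mm above the table
- drift: drift key, flat dark steel wedge standing on edge on the rack's top, 6 mm thick (x), 140 mm long (y), 0.11 kg; its back part stands free past the rack's end (about 26 mm from it to the grip). Origin: the grip, on the straight lower edge, z up; back end at y = +22 mm. 20 mm high from there to y = -57 mm, then falling evenly to 7 mm at the tip, y = -118 mm. Take it across its thickness
- drift_tip (a point): tip of the drift key, 118 mm ahead of its grip, 3.5 mm above the lower edge; the nose narrows from 6 to 3 mm over the last 14 mm, so it finds the slot and turns the spindle a little. On the slot's floor under a home bob the wedge meets the tang when the tip is 5 to 10 mm past the spindle's axis, then lifts it about 2 mm for every 10 mm; pushing takes 5 to 25 N
- spare_bob: other bob in the rack, same shape, dark green rubber head; not needed, leave alone; origin at the centre of its collar's underside
- jade_bangle: green jade bangle, 74 mm across, 9 mm high, lying on the table; origin at the centre of its underside; leave alone
- loupe: folding loupe, 24 x 36 x 16 mm; origin at the centre of its underside; leave alone
- ink_tin: round red ink tin, 60 mm across, 20 mm high; origin at the centre of its underside; leave alone
Things that resemble listed ones, but are neither listed nor needed, are in the scene too. Leave any blue look-alike of the bob alone.

How it is judged (in metres and radians):
On the way, in this order (a step that is already met when the one before it is completed fails the run):
1. the bob, in the fingers, is pressed home with its tang in the slot (collar's underside less than 143.5 mm above the table, contact forces round the taper adding up to more than 10 N) (z of bob in the frame of polisher below 0.1435 m and horizontal distance between bob and polisher below 0.003 m and contact force between bob and polisher above 10 N and contact force between the fingers and bob above 2 N), for 0.1 s.
2. let go, the bob stands home in the spindle, upright, tang in the slot, and its taper grips: the contact forces round it add up to more than 10 N (4 to 7 N if merely set in, 18 N after a 12 N push) (z of bob in the frame of polisher below 0.1425 m and horizontal distance between bob and polisher below 0.003 m and angle between bob's own z axis and vertical below 0.05 rad and contact force between bob and polisher above 10 N and contact force between each of the fingers, drift and bob below 0.1 N), for 0.3 s.
3. the drift key, in the cross slot under the tang, has lifted the bob (collar's underside 144 to 156 mm above the table) while the fingers do not touch the bob (z of bob in the frame of polisher between 0.144 and 0.156 m and contact force between drift and bob above 0.2 N and contact force between the fingers and bob below 0.1 N and z of drift_tip in the frame of polisher between 0.07 and 0.095 m and horizontal distance between drift_tip and polisher below 0.07 m), for 0.05 s.
At the end, for the whole second after the job is handed in: The white bob stands upright (within 0.08 rad) in a rack hole, within 5 mm of its axis, collar on the wood (origin 58 to 66 mm up); the drift key lies on the table (origin under 30 mm up), its tip over 40 mm from the spindle's axis; both released and at rest ((horizontal distance between bob and rack_hole0 below 0.005 m or horizontal distance between bob and rack_hole1 below 0.005 m) and height (world z) of bob between 0.058 and 0.066 m and angle between bob's own z axis and vertical below 0.08 rad and linear speed of each of bob, drift below 0.02 m/s and height (world z) of drift between -0.01 and 0.03 m and horizontal distance between drift_tip and polisher above 0.04 m); the robot touches nothing.
It fails at once if bob or drift key rammed: contact forces between bob and polisher add up to more than 90 N (a push of some 60 N), or more than 60 N between key and polisher (contact force between bob and polisher above 90 N or contact force between drift and polisher above 60 N).
It fails at once if the fingers strike the polisher with more than 15 N (contact force between the fingers and polisher above 15 N).
It fails at once if the spare bob is moved more than 10 mm (distance of spare_bob from where it was at the start of the episode above 0.01 m).
It fails at once if the bangle, the loupe or the ink tin is moved more than 15 mm (distance of any of jade_bangle, loupe, ink_tin from where it was at the start of the episode above 0.015 m).
It also fails if it takes over 72 s, if anything falls off the work surface, if the arm or the gripper's body presses on something with over 40 N, if the wrist force passes 120 N, or if a joint passes its speed limit or range.

ROBOT

A 7-joint arm with a two-finger parallel gripper is mounted at the origin on a cart in front of the work surface, level with it; the furniture and walls round the work are solid. World frame = base frame: x ahead of the robot, y to its left, z up, the work surface at z = 0. Lengths are in mm, angles in rad, forces in N, time in s.
With the tool pointing down it reaches from about 400 to 900 mm from the base axis. Payload 5.5 kg.
Tool frame: the origin (TCP) lies between the finger pads; the fingertips stand 22 mm ahead of it and the grasp point (between the pads) lies 3 mm ahead of it; z points along the fingers, y is the line along which they close (so a half turn about z gives the same grasp; the last joint's range is limited). The gripper opens to 85 mm and grips with 20 to 120 N. Pads are 22 mm wide; open, the fingers measure 114 mm over their backs; the gripper's body (76 mm by 85 mm) begins 54 mm behind the grasp point. The pads swing forward as they close: fully open they stand 13 mm farther back than shut.
Start: joints at [1.497, 0.501, -0.427, 1.55, 0.221, 1.138, -0.21], TCP at [214.837, -613.469, 253.31] pointing down, gripper open.
Joint ranges: [-2.88, 2.88], [-0.31, 2.03], [-1.54, 1.56], [0.2, 2.42], [-1.41, 4.55], [0.19, 2.02], [-2.57, 2.57]. Speed limits (rad/s): [2.57, 2.57, 3.14, 3.14, 3.14, 3.14, 3.14].

INTERFACE

Orientations are given as a unit quaternion [x, y, z, w].
In Python, from bench import arm gives the robot as it stands.
- The arm moves only by the tool jog_arm, called after "Call:" as name([rows], argument=value, ...), one row to a line, values as JSON. Schema: {"type":"object","properties":{"moves":{"type":"array","items":{"type":"array","items":{"type":"array","items":{"type":"number"},"minItems":6,"maxItems":6},"minItems":1,"maxItems":8},"minItems":1,"maxItems":1},"aperture":{"type":"number"},"clamp_n":{"type":"number"},"only":{"type":"string"},"quiet":{"type":"boolean"},"lines":{"type":"string"}},"required":["moves"],"additionalProperties":false}. moves is a list that holds a single list of rows (three levels of brackets), with 1 to 8 rows, each of 6 numbers: dx, dy, dz in a scale on which 1.0 is 1000 mm, then a rotation vector rx, ry, rz in fractions of the full range, 1 being pi rad; each row is the pose to reach, as a shift and turn from the pose commanded when the call began, along the tool's axes at that moment; what a row does not reach only later rows make up. A row lasts 1/10 s, in which the tool goes at most 50 mm and 0.15 rad, less where a joint would pass 70% of its speed; a pose out of reach is approached as far as the arm can. aperture is the opening from 0.0 (shut) to 1.0 (fully open), set as the call begins (left out keeps the last). The fingers move at their own pace and stop on an object; clamp_n is the grip in N (left out, the last holds). Time passes only in rows, so rows that do not move let the fingers close. The tool returns the time, the measured TCP pose, the force, the opening and the grip force at its end. only (a regular expression) keeps the lines of the reply that match it, lines (a string "A,B") keeps lines A to B, and quiet returns only ok. A shift or turn number past 1, either way, is cut back to 1. Input that does not fit is refused with a message, and nothing moves.
- arm.read_state(): the state, without advancing time (a new reading comes with each control period).
- arm.snapshot(name): name is "scene" or "side" or "wrist"; returns a dict with "pixels" (480x640x3 uint8, red, green, blue), "mtx" (3x3 intrinsics, pixels), "k1" (the pictures are not rectified: a ray, as slopes to the right and down, at radius r is drawn at 1 + k1 r^2 times it, then the intrinsics apply), "cam_to_world" (4x4, takes a point from camera to world coordinates). Camera axes: x right, y down, z forward; pixel columns grow to the right and rows downward; lengths in mm; the calibration is good to about 2 mm. A picture is of the moment at which its call begins. There is no depth.
- arm.job_done(): hands the job in; it is judged then, once.
The state is a dict: "time_s": time; "joints": joint angles; "qd": joint speeds; "joint_efforts": joint torques, N m; "tool_pos": TCP position; "orientation": TCP orientation; "force": force on the tool from outside, world axes, zero at the start; "wrist_torque": the same for the moment, N m; "grip_width": opening from 0.0 (shut) to 1.0 (fully open); "finger_force": force on a finger pad.
Only numpy, scipy, OpenCV 4.12 (cv2) and the standard library are available. Lean on these libraries where they do the work, as an engineer would, in place of code of your own. Each camera call takes 0.05 s, during which the arm holds its last target. There are 200 camera calls.

## Working session

There is one attempt and no reset: what is moved stays moved. The work goes in short steps, Python scripts to look and compute and a tool call to move; the robot and the scene stay as the last step left them, time stands still between calls to the robot, and variables do not carry over. Pictures are saved under pics/ and viewed, at most 10 in all, crops included, and the job is handed in when it is done.

```bash
ls; mkdir -p pics; cat > h.py <<'E'
import numpy as np, cv2
from scipy.spatial.transform import Rotation as R
from bench import arm
def snap(n,f=None):
    s=arm.snapshot(n)
    if f: cv2.imwrite('pics/'+f,s['pixels'][:,:,::-1])
    return s
def ray(s,u,v):
    K=np.array(s['mtx']);d=np.array([(u-K[0,2])/K[0,0],(v-K[1,2])/K[1,1]]);x=d.copy()
    for _ in range(30): x=d/(1+s['k1']*(x@x))
    T=np.array(s['cam_to_world']);r=T[:3,:3]@np.array([x[0],x[1],1]);return T[:3,3],r/np.linalg.norm(r)
def atz(s,u,v,z):
    o,r=ray(s,u,v);return o+r*(z-o[2])/r[2]
def tri(*a):
    A=np.zeros((3,3));b=np.zeros(3);L=[]
    for s,u,v in a:
        o,r=ray(s,u,v);P=np.eye(3)-np.outer(r,r);A+=P;b+=P@o;L.append((o,P))
    p=np.linalg.solve(A,b);return p,[np.linalg.norm(P@(p-o)) for o,P in L]
def proj(s,p):
    T=np.array(s['cam_to_world']);c=T[:3,:3].T@(np.array(p)-T[:3,3]);x=c[:2]/c[2];x=x*(1+s['k1']*(x@x));K=np.array(s['mtx']);return np.array([K[0,0]*x[0]+K[0,2],K[1,1]*x[1]+K[1,2]])
def save(s,n):
    import pickle;pickle.dump(s,open(n+'.pkl','wb'))
def load(n):
    import pickle;return pickle.load(open(n+'.pkl','rb'))
def totool(p):  # world displacement target -> tool axes
    s=arm.read_state();Q=R.from_quat(s['orientation']);return Q.inv().apply(np.array(p)-s['tool_pos'])
E
python3 - <<'E'
from h import *
for n in ['scene','side','wrist']:
    s=snap(n,n+'0.png');save(s,n+'0');print(n,np.round(s['cam_to_world'],3).tolist(),s['k1'],np.array(s['mtx'])[0])
st=arm.read_state();print(st)
E
```

```text
pics
scene [[0.682, -0.409, 0.606, 52.363], [-0.731, -0.356, 0.581, -359.938], [-0.022, -0.84, -0.542, 582.19], [0.0, 0.0, 0.0, 1.0]] -0.0594161142744327 [447.24554594   0.         311.59595609]
side [[-0.954, -0.167, 0.247, 285.129], [-0.298, 0.577, -0.76, 979.368], [-0.015, -0.799, -0.601, 787.432], [0.0, 0.0, 0.0, 1.0]] 0.04213865666568536 [526.96377722   0.         314.00847874]
wrist [[0.331, -0.91, -0.251, 278.202], [-0.944, -0.32, -0.086, -591.68], [-0.002, 0.265, -0.964, 373.149], [0.0, 0.0, 0.0, 1.0]] 0.021138613874577133 [337.61310265   0.         319.86568073]
{'time_s': 0.15, 'joints': array([ 1.49717535,  0.50166913, -0.42682153,  1.55119728,  0.22077995,
        1.13831643, -0.21031413]), 'qd': array([ 0.00054708, -0.00308326, -0.00169485, -0.00225843,  0.00032177,
       -0.00132215,  0.00171946]), 'joint_efforts': array([-7.57191534e-03, -5.70032430e+01, -5.82564265e+00, -2.81277466e+01,
        1.06776427e-02,  7.91185215e-03, -3.45277300e-06]), 'tool_pos': array([ 214.61993049, -613.00998688,  252.47921087]), 'orientation': array([ 9.85851424e-01,  1.67619723e-01, -9.16327577e-05, -7.67843551e-04]), 'force': array([0.32311568, 0.28852305, 0.08821114]), 'wrist_torque': array([ 0.05083758,  0.00089339, -0.03695985]), 'finger_force': 0.0, 'grip_width': 0.9967282843337666}
```

View pics/scene0.png

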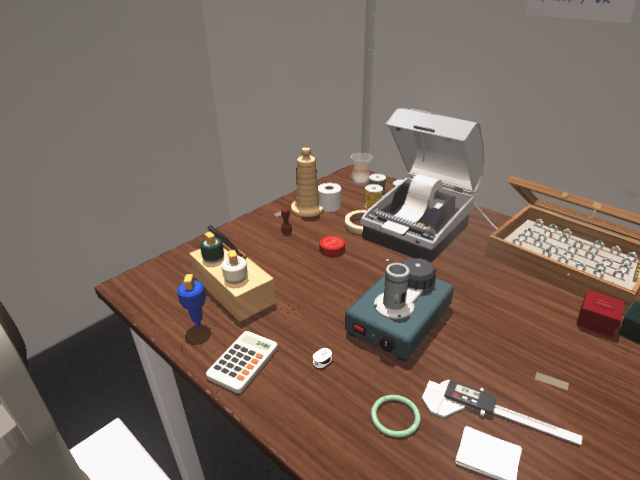

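View pics/side0.png

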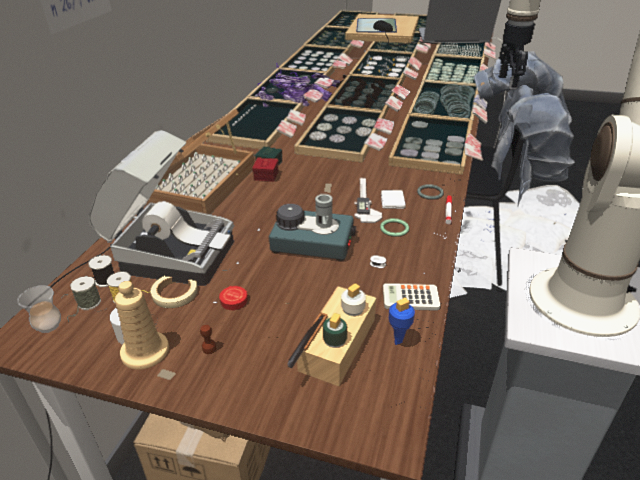

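The scene view shows the rack with the white bob at (234,268) and the green spare at (211,248). The blue look-alike is at (192,295), the polisher spindle at (397,285), the key behind the rack at (225,240), the bangle at (396,416), the loupe at (322,357) and the ink tin at (332,245). In the side view the white bob is at (352,298), the green one at (335,330) and the spindle at (323,210).

Candidates for the bob are white (234,268), green (211,248), blue (192,295) and the white roll (329,197). By the description it is the white one in the rack, which I'll check in a close crop.

```bash
python3 - <<'E'
from h import *
a=load('scene0')['pixels'];b=load('side0')['pixels']
c=lambda i,x,y,w,h:cv2.resize(i[y:y+h,x:x+w],(400,300),interpolation=cv2.INTER_CUBIC)
m=np.vstack([np.hstack([c(a,180,220,120,90),c(a,340,250,120,90)]),np.hstack([c(b,280,275,120,90),c(b,260,180,120,90)])])
cv2.imwrite('pics/crop1.png',m[:,:,::-1])
E
```

```text
(no output)
```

View pics/crop1.png

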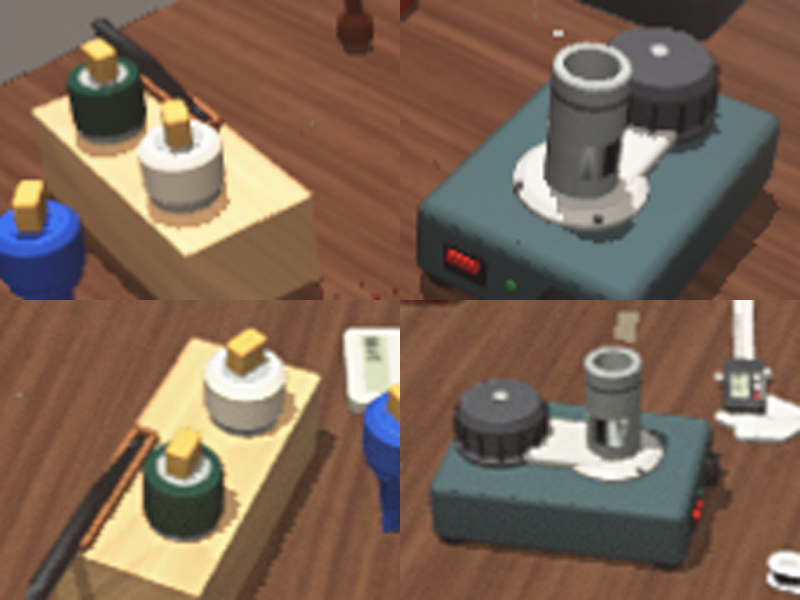

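The close crop confirms the white bob in the rack. Its nut top is at scene (233,251) / side (354,286), the spindle mouth is at scene (397,270) / side (324,199), and the key is on the rack's far side.

```bash
python3 - <<'E'
from h import *
a=load('scene0');b=load('side0')
for n,p,q in [('nut',(232.8,250.9),(353.8,286.4)),('greennut',(180+100*.3,220+47*.3),(280+184*.3,275+135*.3)),('mouth',(397,270.4),(323.6,198.9)),('rk loY hiX',(274.5,279.4),(338.5,287)),('rk loYloX',(235.5,295.9),(376,297.5)),('rk hiYloX',(190.5,253.6),(343,363.5)),('keyback',(209,227.5),(290.5,360)),('motor',(340+260*.3,250+50*.3),(260+100*.3,180+97*.3))]:
    P,e=tri((a,*p),(b,*q));print(n,P.round(1),np.round(e,1))
for n,u,v,z in [('bangle',396,416,5),('loupe',322,357,8),('tin',332,245,12)]: print(n,atz(a,u,v,z).round(0))
st=arm.read_state();print(R.from_quat(st['orientation']).as_matrix().round(3))
T=np.array(load('wrist0')['cam_to_world']);Q=R.from_quat(st['orientation']).as_matrix();print('cam in tool',(Q.T@(T[:3,3]-st['tool_pos'])).round(1));print((Q.T@T[:3,:3]).round(3))
E
```

```text
nut [452.3 232.1 122.2] [3.6 3.6]
greennut [464.1 318.  120.7] [1.9 1.9]
mouth [591.7 -40.1 132.3] [2.2 2.2]
rk loY hiX [497.9 172.4  59.3] [3.6 3.6]
rk loYloX [414.6 186.8  62.5] [2.4 2.4]
rk hiYloX [437.6 370.1  61.7] [5.2 5.2]
keyback [519.1 405.5  78.9] [0.5 0.5]
motor [675.8 -33.3  94.2] [3.4 3.4]
bangle [ 437. -158.    5.]
loupe [450.   3.   8.]
tin [725. 218.  12.]
[[ 0.944  0.33  -0.   ]
 [ 0.33  -0.944  0.001]
 [ 0.    -0.002 -1.   ]]
cam in tool [  67.1    0.7 -120.7]
[[ 0.    -0.964 -0.265]
 [ 1.     0.    -0.   ]
 [ 0.001 -0.265  0.964]]
```

The manual's scale: shifts go in shares of 1000 mm and turns go in shares of pi rad. Converting my numbers, 240 mm / 1000 = 0.24, 220 mm / 1000 = 0.22.

Call:
jog_arm([
  [[0.02, -0.017, 0, 0, 0, 0], [0.05, -0.043, 0, 0, 0, 0], [0.085, -0.074, 0, 0, 0, 0], [0.12, -0.104, 0, 0, 0, 0], [0.155, -0.135, 0, 0, 0, 0], [0.19, -0.165, 0, 0, 0, 0], [0.22, -0.191, 0, 0, 0, 0], [0.24, -0.208, 0, 0, 0, 0]],
])

```text
time_s: 0.95
tool_pos: [374.1, -334.5, 253.4]
orientation: [0.986, 0.169, 0.0, -0.0]
force: [1.4, 0.0, -0.3]
grip_width: 1.002
finger_force: 0.0
```

Call:
jog_arm([
  [[0.02, -0.017, 0, 0, 0, 0], [0.05, -0.043, 0, 0, 0, 0], [0.085, -0.074, 0, 0, 0, 0], [0.12, -0.104, 0, 0, 0, 0], [0.155, -0.135, 0, 0, 0, 0], [0.19, -0.165, 0, 0, 0, 0], [0.225, -0.196, 0.01, 0, 0, 0], [0.238, -0.208, 0.02, 0, 0, 0]],
])

```text
time_s: 1.75
tool_pos: [530.5, -57.3, 233.7]
orientation: [0.985, 0.171, 0.002, -0.001]
force: [-0.8, 0.3, 0.0]
grip_width: 1.001
finger_force: 0.0
```

Call:
jog_arm([
  [[0.238, -0.208, 0.02, 0, 0, 0], [0, 0, 0, 0, 0, 0]],
])

```text
time_s: 1.95
tool_pos: [533.3, -38.4, 232.6]
orientation: [0.983, 0.185, 0.003, -0.006]
force: [0.2, 2.0, 1.9]
grip_width: 0.999
finger_force: 0.0
```

```bash
python3 - <<'E'
from h import *
st=arm.read_state();print(st['tool_pos'],st['orientation'])
print(totool([529,-62,232]))
E
```

```text
[533.28399371 -38.42187514 232.62774619] [ 0.98269634  0.18509405  0.00281817 -0.00633695]
[-12.57180462  20.40923561   0.29575315]
```

Call:
jog_arm([
  [[0, 0, 0, 0, 0, 0], [0, 0, 0, 0, 0, 0], [0, 0, 0, 0, 0, 0]],
])

```text
time_s: 2.25
tool_pos: [528.5, -62.6, 233.3]
orientation: [0.986, 0.168, 0.0, -0.0]
force: [-0.3, -0.2, 0.6]
grip_width: 1.0
finger_force: 0.0
```

```bash
python3 - <<'E'
from h import *
s=snap('wrist','w1.png');save(s,'w1');st=arm.read_state();print(st['tool_pos'],st['orientation'])
print(proj(s,[592,-40,135]))
c=s['pixels']
u,v=proj(s,[592,-40,115]).astype(int);print(u,v)
c=c[max(0,v-45):v+45,u-60:u+60];cv2.imwrite('pics/w1c.png',np.hstack([cv2.resize(s['pixels'],(400,300)),cv2.resize(c,(400,300),interpolation=cv2.INTER_CUBIC)])[:,:,::-1])
E
```

```text
[528.61181232 -62.70311665 233.43723999] [ 9.85868023e-01  1.67523670e-01  2.09695964e-04 -1.32490274e-04]
[318.20369948 145.30165491]
318 145
```

View pics/w1c.png

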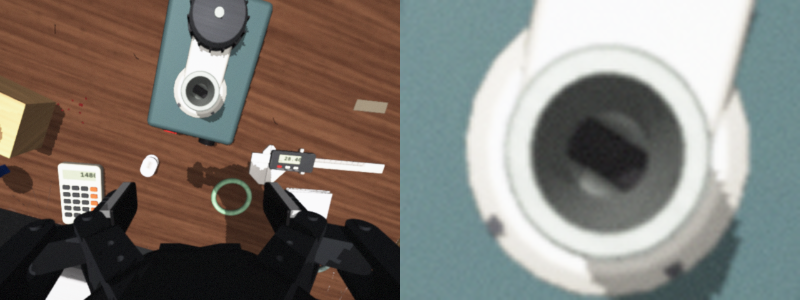

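The wrist view shows the bore at about (320,146) with the dark slot at its floor, its long axis running about 40° down to the right in the image.

```bash
python3 - <<'E'
from h import *
s=load('w1');a=load('scene0');b=load('side0')
P,e=tri((s,320.4,145.6),(a,397,270.4),(b,323.6,198.9));print('mouth',P.round(1),np.round(e,1))
m=atz(s,320.4,145.6,135);print('mouth@135',m.round(1))
mo=atz(s,350,19,96);print('motor',mo.round(1),'yaw',np.degrees(np.arctan2(*(mo-m)[1::-1])))
g=cv2.cvtColor(s['pixels'],cv2.COLOR_RGB2GRAY)
for th in (25,32,40,48):
    M=np.zeros_like(g);cv2.circle(M,(321,146),17,255,-1)
    k=((g<th)&(M>0)).astype(np.uint8)
    n,l,stt,c=cv2.connectedComponentsWithStats(k)
    if n<2: continue
    i=1+stt[1:,4].argmax();vv,uu=np.where(l==i)
    W=np.array([atz(s,u,v,92)[:2] for u,v in zip(uu,vv)]);d=W-W.mean(0)
    w,V=np.linalg.eigh(d.T@d/len(d));ax=V[:,1]
    r=cv2.minAreaRect(W.astype(np.float32))
    print(th,len(W),W.mean(0).round(1),'PCA',np.degrees(np.arctan2(ax[1],ax[0])).round(1),np.sqrt(w*12).round(1),r[1:],)
# flange: hough of outer ring
E
```

```text
mouth [592.  -40.7 132.1] [0.7 2.1 2.4]
mouth@135 [592.3 -41.4 135. ]
motor [675.3 -33.2  96. ] yaw 5.615880563812843
32 34 [591.3 -36.6] PCA 71.7 [5.3 7.2] ((6.784859657287598, 5.180830955505371), 65.45533752441406)
40 230 [592.5 -39.9] PCA 87.7 [ 8.4 14.6] ((16.314647674560547, 9.055269241333008), 83.53057098388672)
48 272 [592.5 -40. ] PCA 84.8 [ 9.2 15.7] ((16.89507293701172, 9.755606651306152), 81.08309173583984)
```

```bash
python3 - <<'E'
from h import *
s=load('w1');g=cv2.cvtColor(s['pixels'],cv2.COLOR_RGB2GRAY)
print(g[131:161,304:338])
E
```

```text
[[ 60  56  60 ...  65  71  94]
 [ 63  59  59 ...  62  66  75]
 [ 61  63  62 ...  62  65  70]
 ...
 [ 83  85  84 ... 113 107 107]
 [ 84  82  88 ... 111 109 109]
 [ 87  91  93 ... 110 109 121]]
```

```bash
python3 - <<'E'
from h import *
s=load('w1');g=cv2.cvtColor(s['pixels'],cv2.COLOR_RGB2GRAY)
for r in g[132:160,304:338]: print(' '.join('%2d'%min(99,x) for x in r))
E
```

```text
63 59 59 61 64 57 61 63 60 59 62 62 61 61 61 63 58 62 62 62 61 60 63 57 58 60 61 62 64 67 61 62 66 75
61 63 62 59 62 60 59 61 63 64 61 62 63 61 67 67 70 72 73 69 66 60 63 59 60 60 59 66 66 68 64 62 65 70
63 57 61 61 62 60 57 62 61 59 58 60 62 68 71 77 79 87 82 84 82 74 67 60 61 58 62 67 66 69 65 61 66 72
59 63 57 61 59 61 58 61 60 54 43 45 52 60 69 73 79 83 86 89 92 88 80 74 63 61 62 65 67 69 68 66 68 69
62 61 61 59 66 60 58 52 47 45 34 36 40 45 56 63 69 77 80 85 90 91 93 87 75 65 60 66 64 68 72 69 73 77
60 57 61 61 61 61 56 47 40 34 31 37 30 35 42 55 60 69 70 77 77 92 87 90 88 75 64 64 67 70 74 76 75 77
60 59 61 62 59 56 52 43 32 31 30 33 33 33 28 36 47 56 62 69 73 77 82 87 86 82 70 63 66 74 76 73 77 79
62 60 62 61 58 56 47 32 34 32 32 35 35 32 33 32 31 39 52 62 67 72 75 84 87 87 77 72 66 76 79 75 77 76
61 60 57 58 58 50 39 35 34 30 31 33 33 32 33 37 30 32 38 43 55 64 72 76 84 85 84 74 66 74 75 80 81 82
63 58 59 58 51 42 31 32 28 32 34 31 35 32 36 33 33 28 29 25 40 51 66 73 81 83 83 76 71 76 79 82 81 84
59 64 62 60 48 38 36 32 30 34 34 31 31 34 34 32 35 34 36 35 35 41 52 64 76 77 82
[... 1055 characters left out ...]
7 70 80 90 99 99 99 99 95 83 71 57 42 40 40 45 52 58 55 57 60 65 80 93 99 99 99 99 99 99
75 77 74 72 67 70 78 96 99 99 99 99 99 99 89 77 66 51 46 48 53 57 59 60 65 80 92 99 99 99 99 99 99 99
77 79 78 80 78 81 83 94 99 99 99 99 99 99 99 97 86 76 59 51 48 52 54 64 76 91 99 99 99 99 99 99 99 99
81 79 78 83 81 87 86 91 99 99 99 99 99 99 99 99 99 91 83 68 58 60 66 77 93 99 99 99 99 99 99 99 99 99
82 82 82 85 83 87 91 90 99 99 99 99 99 99 99 99 99 99 97 89 80 77 87 99 99 99 99 99 99 99 99 99 99 99
83 85 84 91 87 87 89 93 98 99 99 99 99 99 99 99 99 99 99 99 99 99 99 99 99 99 99 99 99 99 99 99 99 99
84 82 88 89 88 90 91 90 96 96 99 99 99 99 99 99 99 99 99 99 99 99 99 99 99 99 99 99 99 99 99 99 99 99
```

Scaled: -258 mm / 1000 = -0.258, -245 mm / 1000 = -0.245, -0.73 rad / 3.1416 = -0.2324.

Call:
jog_arm([
  [[-0.002, -0.02, -0.005, 0, 0, 0], [-0.005, -0.055, -0.01, 0, 0, -0.0318], [-0.009, -0.095, -0.017, 0, 0, -0.07], [-0.013, -0.135, -0.017, 0, 0, -0.1082], [-0.017, -0.175, -0.017, 0, 0, -0.1464], [-0.021, -0.215, -0.017, 0, 0, -0.1846], [-0.024, -0.245, -0.017, 0, 0, -0.2165], [-0.025, -0.258, -0.017, 0, 0, -0.2324]],
])

```text
time_s: 3.1
tool_pos: [417.5, 175.8, 251.0]
orientation: [0.859, 0.512, 0.0, 0.0]
force: [-0.1, -0.4, -0.2]
grip_width: 1.0
finger_force: 0.0
```

Call:
jog_arm([
  [[0, 0, 0, 0, 0, 0], [0, 0, 0, 0, 0, 0], [0, 0, 0, 0, 0, 0]],
])

```text
time_s: 3.4
tool_pos: [420.4, 170.7, 250.2]
orientation: [0.862, 0.507, -0.0, 0.0]
force: [-0.5, -0.7, -0.8]
grip_width: 1.004
finger_force: 0.0
```

```bash
python3 - <<'E'
from h import *
s=snap('wrist');save(s,'w2');st=arm.read_state();print(st['joints'].round(2))
u,v=proj(s,[452,232,120]).astype(int);print(u,v)
c=s['pixels'][max(0,v-60):v+60,u-80:u+80];cv2.imwrite('pics/w2c.png',np.hstack([cv2.resize(s['pixels'],(400,300)),cv2.resize(c,(400,300),interpolation=cv2.INTER_CUBIC)])[:,:,::-1])
E
```

```text
[ 0.47  0.24 -1.02  2.01  0.24  1.02 -1.18]
316 142
```

View pics/w2c.png

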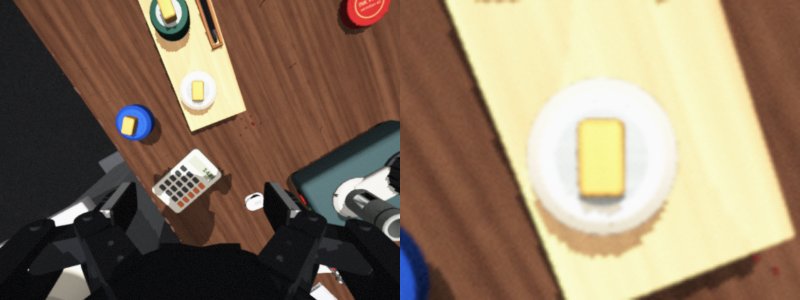

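The white bob's nut is in the full image at about (317,145), its long side nearly vertical in the image, so it lies along tool x.

```bash
python3 - <<'E'
from h import *
s=load('w2');h=cv2.cvtColor(s['pixels'],cv2.COLOR_RGB2HSV)
m=cv2.inRange(h,(18,120,120),(35,255,255));z=np.zeros_like(m);z[100:190,280:355]=m[100:190,280:355]
vv,uu=np.where(z>0);W=np.array([atz(s,u,v,120)[:2] for u,v in zip(uu,vv)],np.float32)
r=cv2.minAreaRect(W);d=W-W.mean(0);w,V=np.linalg.eigh(d.T@d/len(d));print(uu.mean(),vv.mean(),len(W),W.mean(0),r,np.degrees(np.arctan2(V[1,1],V[0,1])),np.sqrt(12*w))
a=load('scene0');b=load('side0')
print(tri((s,uu.mean(),vv.mean()),(a,232.8,250.9),(b,353.8,286.4)))
# felt: white mask centre at z=100
c=W.mean(0);t=totool([c[0],c[1],250]);print('tool d',t.round(1))
# rack corner (bottom right in crop) , hole estimate
for n,u,v in [('cR',236+395*.4,82+235*.4),('cL',236+170*.4,82+300*.4)]: print(n,atz(s,u,v,62).round(1))
# key: visible end near green in full img
print('key near',atz(s,217*1.6,45*1.6,70).round(1),'key far',atz(s,202*1.6,2*1.6,80).round(1),'green nut',atz(s,168*1.6,10*1.6,120).round(1))
E
```

```text
316.0927835051546 149.31958762886597 97 [449.6434  227.76479] ((450.97003173828125, 230.36085510253906), (20.60462188720703, 11.540553092956543), 61.10116195678711) 53.26995 [16.427351 23.79241 ]
(array([451.1866721 , 229.80209513, 122.32916839]), [np.float64(2.473233936865336), np.float64(4.202306249570284), np.float64(3.8440726993044714)])
tool d [64.  -2.1  0.1]
cR [498.8 173.1  62. ]
cL [416.2 192.2  62. ]
key near [500.5 268.   70. ] key far [504.8 316.2  80. ] green nut [463.5 315.1 120. ]
```

Scaled: 112 mm / 1000 = 0.112, 67.7 mm / 1000 = 0.0677.

Call:
jog_arm([
  [[0.02, -0.001, 0, 0, 0, 0], [0.045, -0.002, 0.02, 0, 0, 0], [0.06, -0.002, 0.045, 0, 0, 0], [0.067, -0.002, 0.07, 0, 0, 0], [0.0677, -0.0023, 0.095, 0, 0, 0], [0.0677, -0.0023, 0.112, 0, 0, 0], [0.0677, -0.0023, 0.112, 0, 0, 0], [0.0677, -0.0023, 0.112, 0, 0, 0]],
], aperture=0.5)

```text
time_s: 4.25
tool_pos: [450.6, 232.4, 138.5]
orientation: [0.861, 0.508, -0.0, -0.0]
force: [-0.3, 1.5, 0.7]
grip_width: 0.499
finger_force: 0.0
```

```bash
python3 - <<'E'
from h import *
print(totool([451.3,231,124.5]).round(1))
a=snap('scene');b=snap('side');
def c(s,p,k=1):
    u,v=proj(s,p).astype(int);return cv2.resize(s['pixels'][max(0,v-45):v+45,u-60:u+60],(400,300),interpolation=cv2.INTER_CUBIC)
w=snap('wrist');cv2.imwrite('pics/g1.png',np.hstack([c(a,[451,231,120]),c(b,[451,231,120])])[:,:,::-1])
E
```

```text
[-0.9  1.3 14. ]
```

View pics/g1.png

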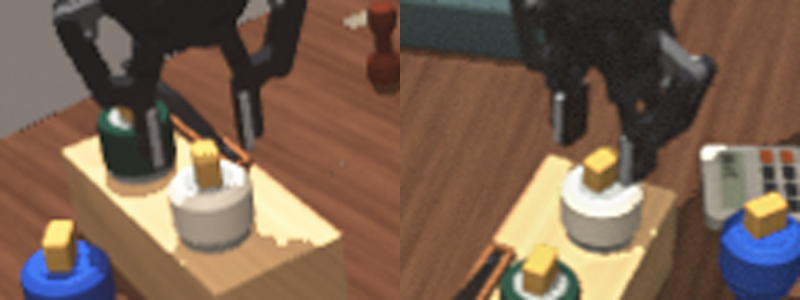

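The open fingers straddle the white bob's nut in both views, so I'll lower and close.

Scaled: 13 mm / 1000 = 0.013, 7 mm / 1000 = 0.007.

Call:
jog_arm([
  [[-0.0005, 0.001, 0.007, 0, 0, 0], [-0.0005, 0.001, 0.013, 0, 0, 0], [-0.0005, 0.001, 0.013, 0, 0, 0], [-0.0005, 0.001, 0.013, 0, 0, 0]],
])

```text
time_s: 4.8
tool_pos: [450.7, 231.8, 125.1]
orientation: [0.861, 0.509, -0.0, -0.0]
force: [-0.5, 0.6, -0.1]
grip_width: 0.503
finger_force: 0.0
```

Call:
jog_arm([
  [[0, 0, 0, 0, 0, 0], [0, 0, 0, 0, 0, 0], [0, 0, 0, 0, 0, 0], [0, 0, 0, 0, 0, 0], [0, 0, 0, 0, 0, 0], [0, 0, 0, 0, 0, 0], [0, 0, 0, 0, 0, 0]],
], aperture=0, clamp_n=80)

```text
time_s: 5.5
tool_pos: [451.2, 232.0, 125.6]
orientation: [0.861, 0.508, 0.0, 0.0]
force: [-0.3, -0.7, 5.1]
grip_width: 0.139
finger_force: 79.7
```

Scaled: -155 mm / 1000 = -0.155, -148 mm / 1000 = -0.148.

Call:
jog_arm([
  [[0, 0, -0.01, 0, 0, 0], [0, 0, -0.03, 0, 0, 0], [0, 0, -0.055, 0, 0, 0], [0, 0, -0.08, 0, 0, 0], [0, 0, -0.105, 0, 0, 0], [0, 0, -0.13, 0, 0, 0], [0, 0, -0.148, 0, 0, 0], [0, 0, -0.155, 0, 0, 0]],
])

```text
time_s: 6.3
tool_pos: [451.2, 232.3, 282.1]
orientation: [0.861, 0.509, 0.001, 0.0]
force: [0.9, -0.1, -1.9]
grip_width: 0.142
finger_force: 78.8
```

Call:
jog_arm([
  [[0, 0, 0, 0, 0, 0], [0, 0, 0, 0, 0, 0]],
])

```text
time_s: 6.5
tool_pos: [450.4, 231.3, 279.4]
orientation: [0.861, 0.508, -0.001, 0.0]
force: [0.2, 0.9, -1.3]
grip_width: 0.144
finger_force: 78.8
```

```bash
python3 - <<'E'
from h import *
print(totool([592.3,-41,280]).round(1),arm.read_state()['grip_width'])
E
```

```text
[-169.9  255.8   -0.6] 0.143650558288597
```

Scaled: 256 mm / 1000 = 0.256, -170 mm / 1000 = -0.17.

Call:
jog_arm([
  [[-0.012, 0.018, 0, 0, 0, 0], [-0.038, 0.057, 0, 0, 0, 0], [-0.064, 0.096, 0, 0, 0, 0], [-0.09, 0.136, 0, 0, 0, 0], [-0.116, 0.175, 0, 0, 0, 0], [-0.142, 0.214, 0, 0, 0, 0], [-0.162, 0.244, 0, 0, 0, 0], [-0.17, 0.256, 0, 0, 0, 0]],
])

```text
time_s: 7.3
tool_pos: [593.5, -46.1, 277.8]
orientation: [0.863, 0.506, -0.002, -0.0]
force: [-0.4, -0.7, -1.4]
grip_width: 0.142
finger_force: 78.8
```

Call:
jog_arm([
  [[0, 0, 0.02, 0, 0, 0], [0, 0, 0.045, 0, 0, 0], [0, 0, 0.045, 0, 0, 0], [0, 0, 0.045, 0, 0, 0]],
])

```text
time_s: 7.7
tool_pos: [592.2, -39.8, 234.5]
orientation: [0.861, 0.509, -0.001, -0.001]
force: [0.5, 0.1, -1.8]
grip_width: 0.136
finger_force: 78.7
```

```bash
python3 - <<'E'
from h import *
a=snap('scene');b=snap('side');st=arm.read_state();print(st['tool_pos'],st['force'])
save(a,'a3');save(b,'b3')
def c(s,p):
    u,v=proj(s,p).astype(int);print(u,v);return cv2.resize(s['pixels'][max(0,v-45):v+45,u-60:u+60],(400,300),interpolation=cv2.INTER_CUBIC)
cv2.imwrite('pics/g2.png',np.hstack([c(a,[592,-41,150]),c(b,[592,-41,150])])[:,:,::-1])
E
```

```text
[593.48506201 -39.79656606 236.23327706] [-0.1755615  -0.37969089 -2.02393058]
397 262
322 191
```

View pics/g2.png

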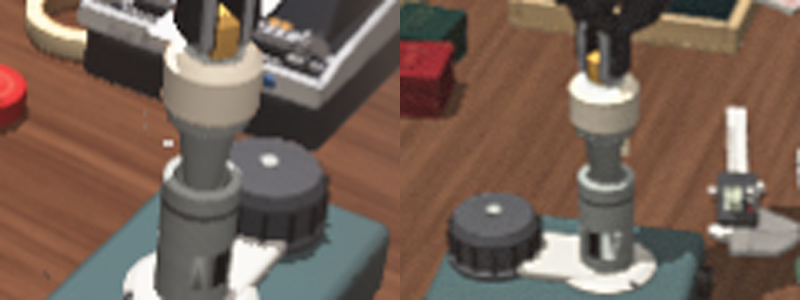

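The bob hangs over the bore, with its axis in line with the spindle to about 1–2 mm in both views. I'll lower by feel.

Scaled: 16 mm / 1000 = 0.016, 14 mm / 1000 = 0.014.

Call:
jog_arm([
  [[0, 0, 0.008, 0, 0, 0], [0, 0, 0.014, 0, 0, 0], [0, 0, 0.016, 0, 0, 0], [0, 0, 0.016, 0, 0, 0]],
])

```text
time_s: 8.2
tool_pos: [592.7, -40.7, 218.9]
orientation: [0.861, 0.508, -0.0, -0.0]
force: [-0.4, 0.1, -0.9]
grip_width: 0.144
finger_force: 78.8
```

Call:
jog_arm([
  [[0, 0, 0.0015, 0, 0, 0], [0, 0, 0.003, 0, 0, 0], [0, 0, 0.003, 0, 0, 0]],
])

```text
time_s: 8.5
tool_pos: [593.0, -40.7, 216.2]
orientation: [0.861, 0.508, -0.0, -0.0]
force: [0.4, -0.9, -1.7]
grip_width: 0.141
finger_force: 78.8
```

Call:
jog_arm([
  [[0, 0, 0.001, 0, 0, 0], [0, 0, 0.002, 0, 0, 0], [0, 0, 0.002, 0, 0, 0]],
])

```text
time_s: 8.8
tool_pos: [592.6, -40.5, 214.1]
orientation: [0.861, 0.509, -0.0, -0.0]
force: [-1.6, -0.2, -0.9]
grip_width: 0.139
finger_force: 78.9
```

Scaled: 2 mm / 1000 = 0.002, 1 mm / 1000 = 0.001.

Call:
jog_arm([
  [[0, 0, 0.001, 0, 0, 0], [0, 0, 0.002, 0, 0, 0], [0, 0, 0.002, 0, 0, 0]],
])

```text
time_s: 9.1
tool_pos: [592.8, -40.4, 212.4]
orientation: [0.861, 0.509, -0.0, -0.0]
force: [-2.2, -1.1, 1.8]
grip_width: 0.142
finger_force: 79.3
```

Call:
jog_arm([
  [[0, 0, 0.001, 0, 0, 0], [0, 0, 0.002, 0, 0, 0], [0, 0, 0.002, 0, 0, 0]],
])

```text
time_s: 9.4
tool_pos: [592.5, -40.5, 209.9]
orientation: [0.861, 0.509, -0.0, -0.0]
force: [-2.4, 0.5, -1.9]
grip_width: 0.14
finger_force: 78.9
```

Scaled: 2 mm / 1000 = 0.002, 1 mm / 1000 = 0.001.

Call:
jog_arm([
  [[0, 0, 0.001, 0, 0, 0], [0, 0, 0.002, 0, 0, 0], [0, 0, 0.002, 0, 0, 0]],
])

```text
time_s: 9.7
tool_pos: [592.6, -40.4, 207.8]
orientation: [0.861, 0.509, -0.0, -0.0]
force: [-3.1, 1.2, -1.7]
grip_width: 0.136
finger_force: 79.0
```

Call:
jog_arm([
  [[0, 0, 0.001, 0, 0, 0], [0, 0, 0.002, 0, 0, 0], [0, 0, 0.002, 0, 0, 0]],
])

```text
time_s: 10.0
tool_pos: [592.8, -40.3, 206.1]
orientation: [0.861, 0.509, -0.0, -0.0]
force: [-3.6, 1.9, 0.2]
grip_width: 0.14
finger_force: 79.2
```

```bash
python3 -c "
from bench import arm;s=arm.read_state();print(s['wrist_torque'],s['force'],s['tool_pos'])"
```

```text
[0.62192368 1.17244286 0.09180883] [-3.60860866  1.94384111  0.19532737] [592.76725988 -40.27804905 206.0998066 ]
```

Scaled: -1 mm / 1000 = -0.001, -0.5 mm / 1000 = -0.0005.

Call:
jog_arm([
  [[0, -0.0005, 0, 0, 0, 0], [0, -0.001, 0, 0, 0, 0], [0, -0.001, 0, 0, 0, 0]],
])

```text
time_s: 10.3
tool_pos: [592.3, -40.2, 206.2]
orientation: [0.861, 0.508, 0.0, 0.0]
force: [-1.4, 1.5, -2.7]
grip_width: 0.144
finger_force: 78.8
```

```bash
python3 -c "
from bench import arm;s=arm.read_state();print(s['wrist_torque'],s['force'],s['tool_pos'])"
```

```text
[0.51905873 0.64673342 0.10003963] [-1.422546    1.51958648 -2.70003307] [592.301239   -40.23662339 206.17588479]
```

Call:
jog_arm([
  [[0, 0, 0, 0, 0, -0.0127], [0, 0, 0, 0, 0, -0.0255], [0, 0, 0, 0, 0, -0.0255]],
])

```text
time_s: 10.6
tool_pos: [592.3, -40.2, 206.3]
orientation: [0.84, 0.543, 0.0, -0.0]
force: [-2.5, 3.0, -1.2]
grip_width: 0.143
finger_force: 78.8
```

```bash
python3 -c "
from bench import arm;s=arm.read_state();print(s['wrist_torque'],s['force'],s['tool_pos'])"
```

```text
[ 0.4848141   0.68824464 -0.01842526] [-2.51298666  3.02872527 -1.19910084] [592.290381   -40.15839994 206.28228336]
```

Scaled: 1 mm / 1000 = 0.001, -0.9 mm / 1000 = -0.0009, -0.02 rad / 3.1416 = -0.0064.

Call:
jog_arm([
  [[0.0007, -0.0009, 0, 0, 0, -0.0064], [0.0007, -0.0009, 0.001, 0, 0, -0.0064], [0.0007, -0.0009, 0.001, 0, 0, -0.0064]],
])

```text
time_s: 10.9
tool_pos: [592.0, -39.7, 205.6]
orientation: [0.835, 0.551, 0.0, 0.001]
force: [-2.8, -0.1, 0.1]
grip_width: 0.142
finger_force: 79.3
```

```bash
python3 -c "
from bench import arm;s=arm.read_state();print(s['wrist_torque'],s['force'],s['tool_pos'])"
```

```text
[ 0.01938142  0.46957181 -0.00353704] [-2.83888186 -0.06961152  0.06491599] [592.01808768 -39.69198688 205.60388985]
```

Call:
jog_arm([
  [[0, 0, 0.001, 0, 0, 0], [0, 0, 0.001, 0, 0, 0]],
])

```text
time_s: 11.1
tool_pos: [592.1, -39.6, 205.0]
orientation: [0.835, 0.551, 0.0, 0.001]
force: [-1.9, -0.3, 4.4]
grip_width: 0.139
finger_force: 79.8
```

Call:
jog_arm([
  [[0, 0, 0.001, 0, 0, 0], [0, 0, 0.001, 0, 0, 0]],
])

```text
time_s: 11.3
tool_pos: [592.2, -39.5, 204.6]
orientation: [0.835, 0.551, 0.0, 0.001]
force: [-3.1, -1.5, 9.3]
grip_width: 0.142
finger_force: 80.3
```

```bash
python3 -c "
from bench import arm;s=arm.read_state();print(s['wrist_torque'],s['force'],s['tool_pos'])"
```

```text
[-0.19583692  1.08970607 -0.01479229] [-3.05492119 -1.46375913  9.30449871] [592.23051434 -39.52947095 204.55071647]
```

Scaled: 1.5 mm / 1000 = 0.0015, 0.8 mm / 1000 = 0.0008, -0.02 rad / 3.1416 = -0.0064.

Call:
jog_arm([
  [[-0.0002, -0.0006, 0.0008, 0, 0, -0.0064], [-0.0002, -0.0006, 0.0015, 0, 0, -0.0064], [-0.0002, -0.0006, 0.0015, 0, 0, 0.0064], [-0.0002, -0.0006, 0.0015, 0, 0, 0]],
])

```text
time_s: 11.7
tool_pos: [592.2, -39.5, 204.0]
orientation: [0.835, 0.55, 0.001, 0.001]
force: [-3.6, -1.3, 11.9]
grip_width: 0.141
finger_force: 80.8
```

```bash
python3 -c "
from bench import arm;s=arm.read_state();print(s['wrist_torque'],s['force'],s['tool_pos'])"
```

```text
[-0.22314807  1.27841069 -0.09156825] [-3.56509178 -1.32632095 11.9436668 ] [592.17827807 -39.5057681  204.0195945 ]
```

Scaled: 1.3 mm / 1000 = 0.0013, 0.8 mm / 1000 = 0.0008, -0.02 rad / 3.1416 = -0.0064.

Call:
jog_arm([
  [[0, -0.0005, 0.0008, 0, 0, 0], [0, -0.0005, 0.0013, 0, 0, 0.0064], [0, -0.0005, 0.0013, 0, 0, -0.0064], [0, -0.0005, 0.0013, 0, 0, 0], [0, -0.0005, 0.0013, 0, 0, 0]],
])

```text
time_s: 12.2
tool_pos: [592.2, -39.4, 203.6]
orientation: [0.835, 0.55, 0.001, 0.002]
force: [-6.6, -1.9, 17.9]
grip_width: 0.145
finger_force: 81.5
```

```bash
python3 -c "
from bench import arm;s=arm.read_state();print(s['wrist_torque'],s['force'],s['tool_pos'])"
```

```text
[-0.44714742  1.52234429 -0.00801577] [-6.573798   -1.87029766 17.86816793] [592.19483134 -39.40007288 203.56205952]
```

Scaled: -3 mm / 1000 = -0.003, -1.5 mm / 1000 = -0.0015.

Call:
jog_arm([
  [[0, 0, -0.0015, 0, 0, 0], [0, 0, -0.003, 0, 0, 0], [0, 0, -0.003, 0, 0, 0]],
])

```text
time_s: 12.5
tool_pos: [591.6, -39.5, 203.8]
orientation: [0.835, 0.551, 0.001, 0.001]
force: [2.7, -0.9, 0.4]
grip_width: 0.141
finger_force: 79.2
```

Call:
jog_arm([
  [[0, 0, 0, 0, 0, 0], [0, 0, 0, 0, 0, 0], [0, 0, 0, 0, 0, 0], [0, 0, 0, 0, 0, 0], [0, 0, 0, 0, 0, 0]],
], aperture=0.5)

```text
time_s: 13.0
tool_pos: [590.4, -38.7, 203.5]
orientation: [0.835, 0.551, -0.0, -0.0]
force: [0.1, 0.8, -0.9]
grip_width: 0.501
finger_force: 0.0
```

Call:
jog_arm([
  [[0, 0, -0.005, 0, 0, 0], [0, 0, -0.02, 0, 0, 0], [0, 0, -0.05, 0, 0, 0], [0, 0, -0.08, 0, 0, 0], [0, 0, -0.08, 0, 0, 0], [0, 0, -0.08, 0, 0, 0]],
])

```text
time_s: 13.6
tool_pos: [591.2, -38.8, 285.3]
orientation: [0.835, 0.551, 0.001, 0.001]
force: [-0.5, -1.7, -0.3]
grip_width: 0.5
finger_force: 0.0
```

```bash
python3 - <<'E'
from h import *
a=snap('scene');b=snap('side');save(a,'a4');save(b,'b4')
def c(s,p):
    u,v=proj(s,p).astype(int);print(u,v);return cv2.resize(s['pixels'][max(0,v-45):v+45,u-60:u+60],(400,300),interpolation=cv2.INTER_CUBIC)
cv2.imwrite('pics/g3.png',np.hstack([c(a,[592,-41,130]),c(b,[592,-41,130])])[:,:,::-1])
E
```

```text
396 272
323 198
```

View pics/g3.png

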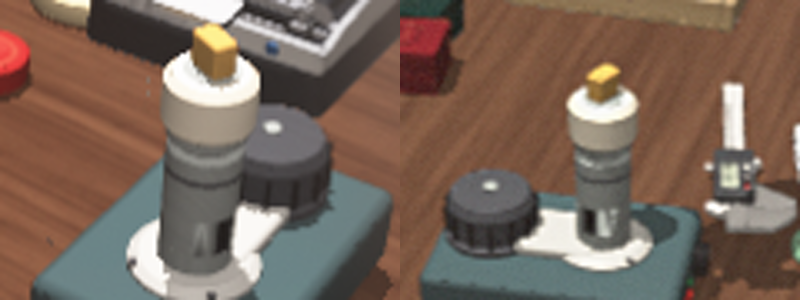

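The bob stands home and upright, its collar just above the spindle end. Next is the key.

Scaled: 235 mm / 1000 = 0.235, 215 mm / 1000 = 0.215, -0.26 rad / 3.1416 = -0.0828.

Call:
jog_arm([
  [[0.015, -0.011, 0, 0, 0, 0], [0.045, -0.033, 0, 0, 0, -0.0095], [0.08, -0.058, 0.005, 0, 0, -0.0255], [0.115, -0.084, 0.01, 0, 0, -0.0414], [0.15, -0.109, 0.015, 0, 0, -0.0573], [0.185, -0.134, 0.02, 0, 0, -0.0732], [0.215, -0.156, 0.025, 0, 0, -0.0828], [0.235, -0.171, 0.03, 0, 0, -0.0828]],
], aperture=0.5)

```text
time_s: 14.5
tool_pos: [522.6, 249.1, 252.9]
orientation: [0.754, 0.657, -0.0, -0.001]
force: [0.6, 0.1, -0.3]
grip_width: 0.501
finger_force: 0.0
```

Call:
jog_arm([
  [[0.035, -0.025, 0.01, 0, 0, 0], [0.06, -0.043, 0.02, 0, 0, 0], [0.067, -0.048, 0.025, 0, 0, 0], [0.067, -0.048, 0.025, 0, 0, 0], [0.067, -0.048, 0.025, 0, 0, 0], [0.067, -0.048, 0.025, 0, 0, 0]],
])

```text
time_s: 15.1
tool_pos: [488.9, 316.1, 228.6]
orientation: [0.757, 0.653, -0.0, 0.0]
force: [0.7, 0.0, 0.7]
grip_width: 0.498
finger_force: 0.0
```

```bash
python3 - <<'E'
from h import *
s=snap('wrist','w5.png');save(s,'w5');a=snap('scene');b=snap('side');save(a,'a5');save(b,'b5')
u,v=proj(s,[517,390,80]).astype(int);print(u,v)
u=int(np.clip(u,120,520));v=int(max(v,90))
cv2.imwrite('pics/w5c.png',np.hstack([cv2.resize(s['pixels'],(400,300)),cv2.resize(s['pixels'][v-90:v+90,u-120:u+120],(400,300),interpolation=cv2.INTER_CUBIC)])[:,:,::-1]);print(u,v)
E
```

```text
341 130
341 130
```

View pics/w5c.png

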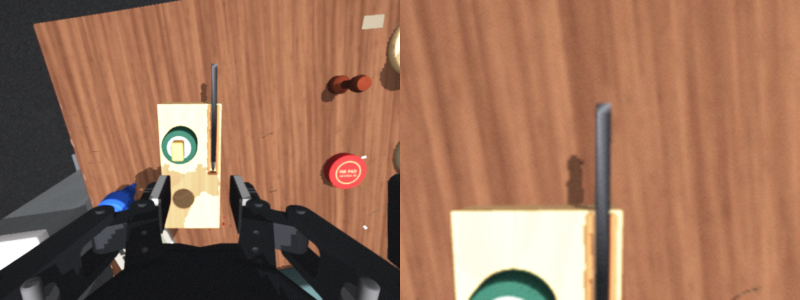

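The wrist view shows the key along the rack's right side, its free back end at (343,102) and passing the rack edge at (342,165). The green bob stands beside it at (287,240).

```bash
python3 - <<'E'
from h import *
s=load('w5');a=load('scene0');b=load('side0')
print(tri((s,342.8,102.4),(a,209,227.5),(b,290.5,360)))
g=cv2.cvtColor(s['pixels'],cv2.COLOR_RGB2GRAY)
# key centreline by dark pixels per row
L=[]
for v in range(106,200,6):
    r=g[v,325:358].astype(float);w=np.clip(75-r,0,None);w[:]=np.where(w>0,w,0);L.append((325+(w*np.arange(33)).sum()/w.sum(),v,int((w>0).sum())))
print([(round(x,1),v,n) for x,v,n in L])
P=np.array([atz(s,x,v,82)[:2] for x,v,n in L]);f=np.polyfit(P[:,1],P[:,0],1);print(P[[0,-1]].round(1),'yaw',90-np.degrees(np.arctan(f[0])),'res',(P[:,0]-np.polyval(f,P[:,1])).round(1))
print('back',atz(s,342.8,102.4,82).round(1))
print('rack edge',atz(s,252.2,165,62).round(1),atz(s,353.6,166,62).round(1))
E
```

```text
(array([519.67029995, 407.65825857,  79.10878236]), [np.float64(2.3454953564574277), np.float64(1.4548641007282894), np.float64(1.9254007931857564)])
[(np.float64(nan), 106, 0), (np.float64(346.0), 112, 1), (np.float64(345.6), 118, 2), (np.float64(345.8), 124, 2), (np.float64(345.0), 130, 1), (np.float64(345.0), 136, 1), (np.float64(336.5), 142, 2), (np.float64(nan), 148, 0), (np.float64(nan), 154, 0), (np.float64(nan), 160, 0), (np.float64(nan), 166, 0), (np.float64(345.0), 172, 1), (np.float64(345.0), 178, 1), (np.float64(341.9), 184, 7), (np.float64(342.0), 190, 7), (np.float64(342.0), 196, 7)]
 ** On entry to DLASCL parameter number  4 had an illegal value
 ** On entry to DLASCL parameter number  4 had an illegal value
 ** On entry to DLASCL parameter number  4 had an illegal value
 ** On entry to DLASCL parameter number  4 had an illegal value
 ** On entry to DLASCL parameter number  5 had an illegal value
 ** On entry to DLASCL parameter number  4 had an illegal value<stdin>:8: RuntimeWarning: invalid value encountered in scalar divide
Traceback (most recent call last):
numpy.linalg.LinAlgError: SVD did not converge in Linear Least Squares
```

```bash
python3 - <<'E'
from h import *
s=load('w5');S=cv2.cvtColor(s['pixels'],cv2.COLOR_RGB2HSV)[:,:,1].astype(float)
L=[]
for v in range(108,160,5):
    w=np.clip(90-S[v,330:356],0,None);L.append((330+(w*np.arange(26)).sum()/w.sum(),v,(w>0).sum()))
print([(round(x,1),v,int(n)) for x,v,n in L])
P=np.array([atz(s,x,v,80)[:2] for x,v,n in L]);f=np.polyfit(P[:,1],P[:,0],1);print(P[[0,-1]].round(1),'yaw',90-np.degrees(np.arctan(f[0])),'res',(P[:,0]-np.polyval(f,P[:,1])).round(1))
print('back',atz(s,342.8,102.4,82).round(1),'tip',atz(s,338,275,69).round(1))
print('rack edge',atz(s,252.2,165,62).round(1),atz(s,353.6,166,62).round(1))
E
```

```text
[(np.float64(342.4), 108, 9), (np.float64(342.2), 113, 9), (np.float64(342.2), 118, 9), (np.float64(342.3), 123, 9), (np.float64(342.1), 128, 9), (np.float64(342.1), 133, 9), (np.float64(342.1), 138, 9), (np.float64(342.1), 143, 9), (np.float64(342.1), 148, 9), (np.float64(342.0), 153, 9), (np.float64(342.0), 158, 9)]
[[519.5 406. ]
 [514.6 370.2]] yaw 82.30668304521959 res [ 0.1 -0.  -0.   0.  -0.  -0.1 -0.   0.   0.  -0.   0. ]
back [520.1 409.6  82. ] tip [498.8 270.1  69. ]
rack edge [441.1 374.6  62. ] [524.4 361.6  62. ]
```

The manual's scale: shifts go in shares of 1000 mm and turns go in shares of pi rad. Converting my numbers, 125 mm / 1000 = 0.125, 17.2 mm / 1000 = 0.0172, -0.014 rad / 3.1416 = -0.0045.

Call:
jog_arm([
  [[0.02, 0.005, 0.005, 0, 0, 0], [0.05, 0.012, 0.03, 0, 0, -0.0045], [0.07, 0.0165, 0.06, 0, 0, -0.0045], [0.075, 0.0172, 0.09, 0, 0, -0.0045], [0.075, 0.0172, 0.115, 0, 0, -0.0045], [0.075, 0.0172, 0.125, 0, 0, -0.0045], [0.075, 0.0172, 0.125, 0, 0, -0.0045], [0.075, 0.0172, 0.125, 0, 0, -0.0045]],
], aperture=0.5)

```text
time_s: 16.05
tool_pos: [516.3, 389.4, 104.7]
orientation: [0.752, 0.659, 0.001, 0.0]
force: [-0.5, 0.5, 1.1]
grip_width: 0.5
finger_force: 0.0
```

```bash
python3 - <<'E'
from h import *
print(totool([517.1,387.7,82]).round(1))
E
```

```text
[-1.6  1.  22.7]
```

Scaled: 22 mm / 1000 = 0.022, 20 mm / 1000 = 0.02.

Call:
jog_arm([
  [[-0.001, 0.0008, 0.01, 0, 0, 0], [-0.001, 0.0008, 0.02, 0, 0, 0], [-0.001, 0.0008, 0.022, 0, 0, 0], [-0.001, 0.0008, 0.022, 0, 0, 0], [-0.001, 0.0008, 0.022, 0, 0, 0]],
])

```text
time_s: 16.55
tool_pos: [516.2, 388.4, 81.6]
orientation: [0.751, 0.66, 0.0, -0.0]
force: [-0.1, -1.2, 0.6]
grip_width: 0.5
finger_force: 0.0
```

Call:
jog_arm([
  [[0, 0, 0, 0, 0, 0], [0, 0, 0, 0, 0, 0], [0, 0, 0, 0, 0, 0], [0, 0, 0, 0, 0, 0], [0, 0, 0, 0, 0, 0], [0, 0, 0, 0, 0, 0], [0, 0, 0, 0, 0, 0]],
], aperture=0, clamp_n=100)

```text
time_s: 17.25
tool_pos: [516.3, 388.4, 81.9]
orientation: [0.752, 0.66, 0.0, 0.0]
force: [-0.7, -0.3, 4.9]
grip_width: 0.045
finger_force: 99.9
```

Call:
jog_arm([
  [[0, 0, -0.01, 0, 0, 0], [0, 0, -0.03, 0, 0, 0], [0, 0, -0.055, 0, 0, 0], [0, 0, -0.08, 0, 0, 0], [0, 0, -0.1, 0, 0, 0], [0, 0, -0.1, 0, 0, 0], [0, 0, -0.1, 0, 0, 0]],
])

```text
time_s: 17.95
tool_pos: [516.4, 388.2, 182.3]
orientation: [0.752, 0.66, 0.001, 0.0]
force: [-0.1, -0.5, -2.6]
grip_width: 0.044
finger_force: 99.1
```

Scaled: -254 mm / 1000 = -0.254, 166 mm / 1000 = 0.166, 0.218 rad / 3.1416 = 0.0694.

Call:
jog_arm([
  [[-0.012, 0.008, 0, 0, 0, 0], [-0.045, 0.029, 0, 0, 0, 0.0095], [-0.083, 0.054, 0, 0, 0, 0.0255], [-0.121, 0.079, 0, 0, 0, 0.0414], [-0.159, 0.104, 0, 0, 0, 0.0573], [-0.195, 0.128, 0, 0, 0, 0.0694], [-0.23, 0.151, 0, 0, 0, 0.0694], [-0.254, 0.166, 0, 0, 0, 0.0694]],
])

```text
time_s: 18.75
tool_pos: [648.8, 108.5, 179.6]
orientation: [0.82, 0.572, -0.002, 0.001]
force: [0.0, 0.2, -1.2]
grip_width: 0.042
finger_force: 99.1
```

Call:
jog_arm([
  [[0, 0, 0.02, 0, 0, 0], [0, 0, 0.05, 0, 0, 0], [0, 0, 0.07, 0, 0, 0], [0, 0, 0.076, 0, 0, 0], [0, 0, 0.076, 0, 0, 0], [0, 0, 0.076, 0, 0, 0]],
])

```text
time_s: 19.35
tool_pos: [648.4, 115.5, 106.3]
orientation: [0.819, 0.574, 0.001, 0.0]
force: [0.3, -0.1, -1.0]
grip_width: 0.045
finger_force: 99.2
```

```bash
python3 - <<'E'
from h import *
w=snap('wrist');a=snap('scene');b=snap('side');save(a,'a6');save(b,'b6');save(w,'w6');st=arm.read_state();print(st['tool_pos'],st['force'],2*np.degrees(np.arctan2(st['orientation'][1],st['orientation'][0])))
c=lambda s,x,y,w,h:cv2.resize(s['pixels'][y:y+h,x:x+w],(400,300),interpolation=cv2.INTER_CUBIC)
print([proj(s,[592,-40,86]) for s in (a,b)],[proj(s,[607,2,86]) for s in (a,b)])
cv2.imwrite('pics/k1.png',np.hstack([c(a,335,225,120,90),c(b,270,170,120,90)])[:,:,::-1])
E
```

```text
[648.7311036  115.42331169 106.94130475] [ 0.08246445 -0.23616564 -0.63902193] 70.08471059917804
[array([394.03224949, 292.61188409]), array([323.00813095, 214.57691646])] [array([379.50814781, 279.18831507]), array([311.84436943, 223.0438274 ])]
```

View pics/k1.png

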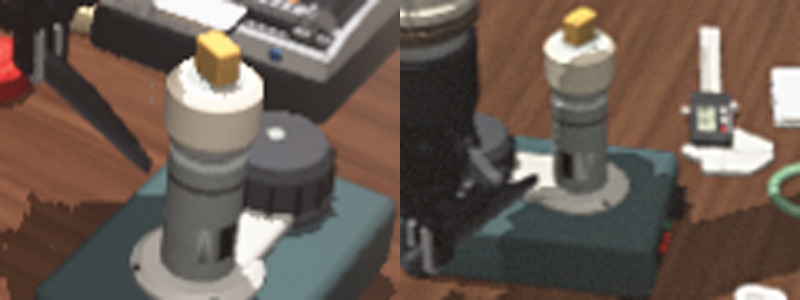

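The key's tip is at scene (381,275) / side (311,224), pointing at the slot opening on the spindle at side (320,219.5).

```bash
python3 - <<'E'
from h import *
a=load('a6');b=load('b6')
P,e=tri((a,380.6,275.4),(b,311.1,224));print('tip',P.round(1),np.round(e,1))
st=arm.read_state();y=np.radians(70.08);T=st['tool_pos'];print('expected tip',T-np.array([np.cos(y),np.sin(y),0])*119+[0,0,-16.4])
print('pred proj tip',proj(a,T-np.array([np.cos(y),np.sin(y),0])*119+[0,0,-16.4]),proj(b,T-np.array([np.cos(y),np.sin(y),0])*119+[0,0,-16.4]))
for d in (62,66,70,74,78): print(d,proj(b,[592+20*np.cos(np.radians(d)),-40+20*np.sin(np.radians(d)),86]))
# dark slot centroid in side view
g=cv2.cvtColor(b['pixels'],cv2.COLOR_RGB2GRAY);
for r in g[208:230,312:334]: print(' '.join('%3d'%x for x in r))
# spindle axis edges rows near mouth
E
```

```text
tip [610.3   4.9  88. ] [3.6 3.6]
expected tip [608.18688112   3.54317036  90.54130475]
pred proj tip [379.35315408 276.56781235] [311.13151319 221.72481855]
62 [317.1427676  217.89320393]
66 [317.56920158 218.11059551]
70 [318.02290167 218.3108558 ]
74 [318.50163809 218.49295068]
78 [319.00304433 218.65593662]
 87  89  90  94  96  87  75  79  76  73  78  71  73  79  83  85  88  90  81  83  89 102
 92  91  87  93  86  83  75  79  83  86  89  82  87  87  88  89  88  86  86  82  91 103
 88  88  89  98  96  91  79  79  85  83  82  86  88  88  89  85  88  85  80  81  94 104
 92  93  98 101  95  87  80  80  82  83  84  87  88  89  88  88  86  86  84  80  93 104
115 114 115 110  89  72  77  82  85  84  86  84  86  88  86  87  86  85  83  81  94 101
109 110 110 117 103  80  80  82  81  82  83  87  85  87  90  88  87  86  85  76  91 100
108 108 110 120 113  89  76  78  83  82  86  85  85  88  86  86  86  84  85  84 101 114
104 102 109 113  99  68  60  64  77  81  87  91  89  89  88  92  89  85  83  84  96 104
161 164 168 149  99  71  45  30  41  64  87 105  98  93 105 109  96  89  83  77  72
[... 448 characters left out ...]
 241 243 212 120  70  51  37  33  49  90 112 119 112  94  87  84  84  80  83 126 150
229 239 241 225 138  73  65  60  56  61  89 107 117 113  97  89  86  86  81  84 122 147
233 245 244 232 160  80  73  81  83  84  86  93  97  91  89  87  91  84  79  92 125 146
236 235 235 236 193 108  80  79  82  87  83  85  84  88  90  89  84  87  88 114 142 149
157 148 151 154 149 133 109  96  88  80  81  82  85  88  89  88  89  96 109 136 147 146
140 140 142 143 145 147 148 135 106  93  88  85  92  97  95 102 117 130 142 148 148 148
129 136 143 141 146 145 147 142 136 125 117 116 118 125 128 138 148 148 148 149 147 148
107 120 130 136 141 141 143 141 146 147 145 145 146 144 147 148 149 149 144 138 149 150
```

Call:
jog_arm([
  [[0, 0, 0.006, 0, 0, 0], [0, 0, 0.01, 0, 0, 0], [0, 0, 0.01, 0, 0, 0], [0, 0, 0.01, 0, 0, 0]],
])

```text
time_s: 19.9
tool_pos: [647.7, 114.8, 95.3]
orientation: [0.819, 0.574, -0.0, -0.0]
force: [0.5, -0.3, -0.2]
grip_width: 0.044
finger_force: 99.2
```

Call:
jog_arm([
  [[-0.008, 0, 0, 0, 0, 0], [-0.016, 0, 0, 0, 0, 0], [-0.022, 0, 0, 0, 0, 0], [-0.024, 0, 0, 0, 0, 0], [-0.024, 0, 0, 0, 0, 0]],
])

```text
time_s: 20.4
tool_pos: [639.7, 91.3, 95.6]
orientation: [0.819, 0.574, -0.0, 0.0]
force: [-0.6, -0.5, -0.2]
grip_width: 0.044
finger_force: 99.2
```

Call:
jog_arm([
  [[-0.003, 0, 0, 0, 0, 0], [-0.006, 0, 0, 0, 0, 0], [-0.009, 0, 0, 0, 0, 0], [-0.009, 0, 0, 0, 0, 0]],
])

```text
time_s: 20.8
tool_pos: [636.5, 83.2, 95.4]
orientation: [0.819, 0.574, -0.0, 0.0]
force: [0.5, 0.4, -1.1]
grip_width: 0.041
finger_force: 99.1
```

Scaled: -12 mm / 1000 = -0.012, -9 mm / 1000 = -0.009.

Call:
jog_arm([
  [[-0.003, 0, 0, 0, 0, 0], [-0.006, 0, 0, 0, 0, 0], [-0.009, 0, 0, 0, 0, 0], [-0.012, 0, 0, 0, 0, 0], [-0.012, 0, 0, 0, 0, 0]],
])

```text
time_s: 21.3
tool_pos: [632.2, 71.8, 95.4]
orientation: [0.819, 0.574, -0.0, 0.0]
force: [-0.7, 0.1, -1.7]
grip_width: 0.049
finger_force: 99.1
```

Call:
jog_arm([
  [[-0.002, 0, 0, 0, 0, 0], [-0.004, 0, 0, 0, 0, 0], [-0.006, 0, 0, 0, 0, 0], [-0.006, 0, 0, 0, 0, 0]],
])

```text
time_s: 21.7
tool_pos: [630.3, 66.5, 95.4]
orientation: [0.819, 0.574, -0.0, 0.0]
force: [-0.8, 0.1, -1.6]
grip_width: 0.043
finger_force: 99.1
```

Call:
jog_arm([
  [[-0.002, 0, 0, 0, 0, 0], [-0.004, 0, 0, 0, 0, 0], [-0.006, 0, 0, 0, 0, 0], [-0.006, 0, 0, 0, 0, 0]],
])

```text
time_s: 22.1
tool_pos: [628.3, 61.2, 95.4]
orientation: [0.819, 0.574, -0.0, -0.0]
force: [0.3, 0.9, -3.5]
grip_width: 0.046
finger_force: 99.0
```

Scaled: -6 mm / 1000 = -0.006, -4 mm / 1000 = -0.004.

Call:
jog_arm([
  [[-0.002, 0, 0, 0, 0, 0], [-0.004, 0, 0, 0, 0, 0], [-0.006, 0, 0, 0, 0, 0], [-0.006, 0, 0, 0, 0, 0]],
])

```text
time_s: 22.5
tool_pos: [626.9, 57.7, 95.9]
orientation: [0.818, 0.575, 0.002, -0.001]
force: [1.9, 5.3, -3.4]
grip_width: 0.045
finger_force: 98.8
```

Call:
jog_arm([
  [[-0.002, 0, 0, 0, 0, 0], [-0.004, 0, 0, 0, 0, 0], [-0.006, 0, 0, 0, 0, 0], [-0.006, 0, 0, 0, 0, 0]],
])

```text
time_s: 22.9
tool_pos: [623.9, 48.8, 95.2]
orientation: [0.819, 0.574, -0.001, 0.0]
force: [-1.7, 1.0, -3.0]
grip_width: 0.044
finger_force: 98.8
```

Scaled: -6 mm / 1000 = -0.006, -4 mm / 1000 = -0.004.

Call:
jog_arm([
  [[-0.002, 0, 0, 0, 0, 0], [-0.004, 0, 0, 0, 0, 0], [-0.006, 0, 0, 0, 0, 0], [-0.006, 0, 0, 0, 0, 0]],
])

```text
time_s: 23.3
tool_pos: [622.2, 43.6, 95.4]
orientation: [0.819, 0.574, -0.0, 0.0]
force: [-0.8, 1.0, -3.1]
grip_width: 0.043
finger_force: 98.8
```

```bash
python3 -c "
from bench import arm;s=arm.read_state();print(s['wrist_torque'],s['force'],s['tool_pos'])"
```

```text
[ 3.8244351e-01 -3.8129740e-04  7.6936396e-03] [-0.80309947  0.99893034 -3.06335194] [622.15778096  43.63694002  95.43252004]
```

Scaled: -6 mm / 1000 = -0.006, -4 mm / 1000 = -0.004.

Call:
jog_arm([
  [[-0.002, 0, 0, 0, 0, 0], [-0.004, 0, 0, 0, 0, 0], [-0.006, 0, 0, 0, 0, 0], [-0.006, 0, 0, 0, 0, 0]],
])

```text
time_s: 23.7
tool_pos: [620.3, 38.0, 95.5]
orientation: [0.819, 0.574, -0.0, 0.0]
force: [-0.4, 0.5, -2.6]
grip_width: 0.041
finger_force: 98.8
```

```bash
cat >> h.py <<'E'
def nut(s,p,r=14):
    u,v=proj(s,p).astype(int);h=cv2.cvtColor(s['pixels'],cv2.COLOR_RGB2HSV);m=cv2.inRange(h,(15,110,90),(35,255,255))
    z=np.zeros_like(m);z[v-r:v+r,u-r:u+r]=m[v-r:v+r,u-r:u+r];vv,uu=np.where(z>0);return uu.mean(),vv.mean(),len(uu)
E
python3 - <<'E'
from h import *
a=snap('scene');b=snap('side');save(a,'a7');save(b,'b7')
for n in ('4','6','7'):
    A=load('a'+n);B=load('b'+n);x=nut(A,[592,-40,190]);y=nut(B,[592,-40,190]);print(n,np.round(x+y,2),tri((A,*x[:2]),(B,*y[:2]))[0].round(2))
print(arm.read_state()['tool_pos'],arm.read_state()['force'])
E
```

```text
4 [399.76 242.23 155.   323.59 176.81  88.  ] [591.08 -40.98 190.32]
6 [399.7  242.13 158.   323.59 176.81  88.  ] [591.06 -40.83 190.44]
7 [399.01 238.8  173.   323.55 175.53  85.  ] [590.84 -38.72 195.49]
[620.21388144  38.03114978  95.474156  ] [ 0.4226116  -0.19675863 -3.08306471]
```

The bob rose about 5 mm, to an origin height of about 146 mm. Now I'll draw the key out and lay it on the table.

Scaled: 72 mm / 1000 = 0.072, 60 mm / 1000 = 0.06.

Call:
jog_arm([
  [[0.006, 0, 0, 0, 0, 0], [0.014, 0, 0, 0, 0, 0], [0.022, 0, 0, 0, 0, 0], [0.03, 0, 0, 0, 0, 0], [0.038, 0, 0, 0, 0, 0], [0.048, 0, 0, 0, 0, 0], [0.06, 0, 0, 0, 0, 0], [0.072, 0, 0, 0, 0, 0]],
])

```text
time_s: 24.6
tool_pos: [645.3, 107.5, 95.6]
orientation: [0.819, 0.574, 0.0, 0.0]
force: [-0.9, -0.0, -1.3]
grip_width: 0.045
finger_force: 99.1
```

Call:
jog_arm([
  [[0.015, 0, 0, 0, 0, 0], [0.03, 0, 0, 0, 0, 0], [0.055, -0.025, 0, 0, 0, 0], [0.071, -0.048, 0.01, 0, 0, 0], [0.071, -0.052, 0.03, 0, 0, 0], [0.071, -0.052, 0.05, 0, 0, 0], [0.071, -0.052, 0.058, 0, 0, 0], [0.071, -0.052, 0.058, 0, 0, 0]],
])

```text
time_s: 25.4
tool_pos: [619.8, 189.4, 35.4]
orientation: [0.819, 0.573, -0.002, -0.0]
force: [0.5, 0.2, -0.9]
grip_width: 0.043
finger_force: 99.1
```

```bash
python3 - <<'E'
from h import *
a=snap('scene');b=snap('side');x=nut(a,[592,-40,190]);y=nut(b,[592,-40,190]);print(np.round(x+y,2),tri((a,*x[:2]),(b,*y[:2]))[0].round(2));print(arm.read_state()['tool_pos'])
E
```

```text
[399.89 241.71 146.   323.42 176.22  92.  ] [591.36 -41.12 191.49]
[620.97153091 190.19828845  37.51707824]
```

Scaled: 13 mm / 1000 = 0.013, 11 mm / 1000 = 0.011.

Call:
jog_arm([
  [[0, 0, 0.006, 0, 0, 0], [0, 0, 0.011, 0, 0, 0], [0, 0, 0.013, 0, 0, 0], [0, 0, 0.013, 0, 0, 0], [0, 0, 0.013, 0, 0, 0]],
])

```text
time_s: 26.0
tool_pos: [620.2, 190.9, 24.6]
orientation: [0.819, 0.574, 0.0, 0.0]
force: [0.8, -0.2, -1.2]
grip_width: 0.049
finger_force: 99.1
```

Call:
jog_arm([
  [[0, 0, 0, 0, 0, 0], [0, 0, 0, 0, 0, 0], [0, 0, 0, 0, 0, 0], [0, 0, 0, 0, 0, 0]],
], aperture=0.35)

```text
time_s: 26.4
tool_pos: [620.3, 191.0, 24.7]
orientation: [0.819, 0.574, 0.0, 0.0]
force: [1.3, 0.2, 0.4]
grip_width: 0.349
finger_force: 0.0
```

Call:
jog_arm([
  [[0, 0, -0.01, 0, 0, 0], [0, 0, -0.03, 0, 0, 0], [0, 0, -0.06, 0, 0, 0], [0, 0, -0.1, 0, 0, 0], [0, 0, -0.145, 0, 0, 0], [0, 0, -0.19, 0, 0, 0], [0, 0, -0.23, 0, 0, 0], [0, 0, -0.255, 0, 0, 0]],
], aperture=0.5)

```text
time_s: 27.2
tool_pos: [620.9, 192.2, 285.6]
orientation: [0.819, 0.574, 0.003, 0.001]
force: [0.2, -0.5, -0.6]
grip_width: 0.505
finger_force: 0.0
```

Call:
jog_arm([
  [[0, 0, 0, 0, 0, 0], [0, 0, 0, 0, 0, 0]],
])

```text
time_s: 27.4
tool_pos: [620.3, 191.2, 281.6]
orientation: [0.819, 0.574, 0.001, 0.001]
force: [0.0, 0.3, -0.7]
grip_width: 0.497
finger_force: 0.0
```

```bash
python3 - <<'E'
from h import *
print(totool([592,-39.7,283]).round(1))
E
```

```text
[-226.7   52.1   -1.5]
```

Scaled: -227 mm / 1000 = -0.227, -222 mm / 1000 = -0.222, 0.03 rad / 3.1416 = 0.0095.

Call:
jog_arm([
  [[-0.015, 0.003, 0, 0, 0, 0], [-0.05, 0.011, 0, 0, 0, 0], [-0.09, 0.021, 0, 0, 0, 0.0095], [-0.13, 0.03, 0, 0, 0, 0.0095], [-0.17, 0.039, 0, 0, 0, 0.0095], [-0.205, 0.047, 0, 0, 0, 0.0095], [-0.222, 0.051, 0, 0, 0, 0.0095], [-0.227, 0.052, 0, 0, 0, 0.0095]],
])

```text
time_s: 28.2
tool_pos: [590.5, -43.9, 278.2]
orientation: [0.829, 0.56, -0.001, -0.0]
force: [-0.0, -0.2, -0.6]
grip_width: 0.505
finger_force: 0.0
```

Call:
jog_arm([
  [[0, 0, 0.025, 0, 0, 0], [0, 0, 0.05, 0, 0, 0], [0, 0, 0.058, 0, 0, 0], [0, 0, 0.058, 0, 0, 0], [0, 0, 0.058, 0, 0, 0]],
])

```text
time_s: 28.7
tool_pos: [592.0, -39.1, 222.2]
orientation: [0.827, 0.562, 0.0, -0.0]
force: [-0.4, -0.4, -0.0]
grip_width: 0.498
finger_force: 0.0
```

```bash
python3 - <<'E'
from h import *
print(totool([592,-39.7,206]).round(1))
E
```

```text
[-0.6  0.2 16.2]
```

Scaled: 17 mm / 1000 = 0.017, 15 mm / 1000 = 0.015.

Call:
jog_arm([
  [[0, 0, 0.008, 0, 0, 0], [0, 0, 0.015, 0, 0, 0], [0, 0, 0.017, 0, 0, 0], [0, 0, 0.017, 0, 0, 0], [0, 0, 0.017, 0, 0, 0]],
])

```text
time_s: 29.2
tool_pos: [591.7, -40.2, 204.6]
orientation: [0.827, 0.562, 0.0, 0.0]
force: [-0.1, 0.5, -0.1]
grip_width: 0.496
finger_force: 0.0
```

Call:
jog_arm([
  [[0, 0, 0, 0, 0, 0], [0, 0, 0, 0, 0, 0], [0, 0, 0, 0, 0, 0], [0, 0, 0, 0, 0, 0], [0, 0, 0, 0, 0, 0], [0, 0, 0, 0, 0, 0]],
], aperture=0, clamp_n=80)

```text
time_s: 29.8
tool_pos: [591.8, -40.1, 204.7]
orientation: [0.827, 0.562, 0.0, 0.0]
force: [-0.2, 0.0, 0.2]
grip_width: 0.138
finger_force: 79.6
```

Call:
jog_arm([
  [[0, 0, -0.002, 0, 0, 0], [0, 0, -0.005, 0, 0, 0], [0, 0, -0.01, 0, 0, 0], [0, 0, -0.02, 0, 0, 0], [0, 0, -0.035, 0, 0, 0], [0, 0, -0.055, 0, 0, 0], [0, 0, -0.07, 0, 0, 0], [0, 0, -0.075, 0, 0, 0]],
])

```text
time_s: 30.6
tool_pos: [592.7, -40.0, 282.3]
orientation: [0.827, 0.562, 0.001, 0.001]
force: [0.3, -0.3, -1.0]
grip_width: 0.138
finger_force: 78.3
```

Call:
jog_arm([
  [[0, 0, 0, 0, 0, 0], [0, 0, 0, 0, 0, 0]],
])

```text
time_s: 30.8
tool_pos: [591.2, -40.5, 279.0]
orientation: [0.827, 0.562, -0.0, -0.0]
force: [0.6, 0.4, -1.8]
grip_width: 0.13
finger_force: 78.3
```

```bash
python3 - <<'E'
from h import *
st=arm.read_state();print(totool([451.2,232.0,282]).round(1),st['force'],st['wrist_torque'])
a=snap('scene');b=snap('side');p=st['tool_pos']-[0,0,14];print(p,nut(a,p),nut(b,p))
E
```

```text
[ 201.5 -230.7   -2.9] [ 0.59816515  0.36864215 -1.82121223] [ 0.02668647 -0.00067462  0.00600478]
[591.2133747  -40.47884311 265.04686376] (np.float64(406.017094017094), np.float64(207.57264957264957), 117) (np.float64(320.75), np.float64(152.04166666666666), 48)
```

Scaled: -231 mm / 1000 = -0.231, -220 mm / 1000 = -0.22.

Call:
jog_arm([
  [[0.015, -0.017, 0, 0, 0, 0], [0.045, -0.052, 0, 0, 0, 0], [0.077, -0.088, 0, 0, 0, 0], [0.109, -0.125, 0, 0, 0, 0], [0.141, -0.161, 0, 0, 0, 0], [0.17, -0.195, 0, 0, 0, 0], [0.192, -0.22, 0, 0, 0, 0], [0.201, -0.231, 0, 0, 0, 0]],
])

```text
time_s: 31.7
tool_pos: [448.4, 235.3, 279.4]
orientation: [0.826, 0.564, -0.0, -0.001]
force: [-0.5, -0.3, -1.2]
grip_width: 0.127
finger_force: 78.4
```

Call:
jog_arm([
  [[0, 0, 0.02, 0, 0, 0], [0, 0, 0.04, 0, 0, 0], [0, 0, 0.048, 0, 0, 0], [0, 0, 0.048, 0, 0, 0], [0, 0, 0.048, 0, 0, 0]],
])

```text
time_s: 32.2
tool_pos: [451.5, 231.7, 231.8]
orientation: [0.828, 0.561, 0.0, -0.0]
force: [-0.4, -0.9, -1.5]
grip_width: 0.134
finger_force: 78.4
```

```bash
python3 - <<'E'
from h import *
s=load('w5');g=cv2.cvtColor(s['pixels'],cv2.COLOR_RGB2GRAY)
k=np.zeros_like(g);sub=g[295:340,270:318];k[295:340,270:318]=(sub<100)
n,l,q,c=cv2.connectedComponentsWithStats(k);i=1+q[1:,4].argmax();print(q[i],c[i],atz(s,*c[i],62).round(1))
x0,y0,w,h,_=q[i];print(atz(s,x0+w/2-.5,y0+h/2-.5,62).round(1),[np.linalg.norm(atz(s,x0,y0+h/2,62)-atz(s,x0+w,y0+h/2,62)).round(1)])
print(totool([451.2,232,125.6]).round(1))
E
```

```text
[270 295   3  38 101] [270.91089109 311.53465347] [431.8 240.2  62. ]
[431.5 238.2  62. ] [np.float64(2.8)]
[  0.2  -0.4 106.2]
```

Call:
jog_arm([
  [[0, 0, 0.015, 0, 0, 0], [0, 0, 0.033, 0, 0, 0], [0, 0, 0.038, 0, 0, 0], [0, 0, 0.038, 0, 0, 0]],
])

```text
time_s: 32.6
tool_pos: [450.7, 231.5, 192.7]
orientation: [0.827, 0.562, -0.001, -0.0]
force: [-0.9, -0.1, -1.3]
grip_width: 0.131
finger_force: 78.4
```

```bash
python3 - <<'E'
from h import *
s=load('w5');print(atz(s,292.8,316.8,62).round(1))
V=s['pixels'][:,:,2].astype(int)
for r in V[300:336:2,272:316:2]: print(' '.join('%3d'%x for x in r))
E
```

```text
[451.1 231.9  62. ]
 58 151 162 162 163 166 164 166 166 166 165 159 162 167 171 168 165 162 161 156 158 157
 50 152 165 163 161 165 164 147 125 111  97  94 108 129 153 166 166 162 158 157 155 158
 47 148 169 165 162 150 109  82  69  68  66  60  62  64  73 111 151 161 162 154 160 157
 45 148 166 160 130  88  73  66  66  68  66  66  69  69  69  73  96 135 156 157 158 158
 36 139 165 140  84  64  65  67  68  67  71  68  68  70  76  72  71  88 133 154 157 159
 39 139 157 101  64  64  71  68  69  69  70  69  72  78  73  72  71  73 100 146 159 158
 38 137 136  73  65  69  66  67  67  68  73  71  77  73  72  70  71  69  78 128 155 158
 38 136 113  63  74  73  69  70  70  73  75  72  73  68  72  71  75  70  74 107 156 204
 40 134 102  65  71  75  70  72  73  71  72  71  67  68  67  72  76  71  74  98 194 235
 38 130 101  65  66  68  71  69  71  71  68  65  69  66  71  67  68  70  71 108 224 242
 46 144 113  66  64  69  66  69  66  67  67  70  70  71  67  73  73  71  70 115 232 241
 50 148 128  77  69  71  66  66  63  68  72  69  70  69  67  67  70  69  73 162 234 240
 66 159 151  93  71  72  72  69  72  72  71  70  69  64  70  69  67  72  95 213 239 241
 85 162 161 127  83  68  66  68  70  66  67  70  67  72  69  71  65  80 164 231 240 241
121 162 171 156 126  82  68  70  66  73  70  71  70  66  70  66  82 155 228 240 240 240
141 168 170 166 150 129  94  73  70  68  68  68  68  72  67  81 135 227 239 240 240 241
154 165 166 168 165 157 146 120  99  86  84  79  78  92 110 135 170 230 240 240 240 241
158 165 167 161 164 163 163 156 148 148 143 136 133 146 155 165 224 241 241 240 241 241
```

Scaled: 63 mm / 1000 = 0.063, 57 mm / 1000 = 0.057.

Call:
jog_arm([
  [[0, 0, 0.01, 0, 0, 0], [0, 0, 0.022, 0, 0, 0], [0, 0, 0.034, 0, 0, 0], [0, 0, 0.046, 0, 0, 0], [0, 0, 0.057, 0, 0, 0], [0, 0, 0.063, 0, 0, 0], [0, 0, 0.063, 0, 0, 0], [0, 0, 0.063, 0, 0, 0]],
])

```text
time_s: 33.4
tool_pos: [451.1, 232.3, 133.2]
orientation: [0.827, 0.562, -0.0, 0.002]
force: [-9.8, -6.7, 34.5]
grip_width: 0.134
finger_force: 82.8
```

Call:
jog_arm([
  [[0, 0, 0.0015, 0, 0, 0], [0, 0, 0.003, 0, 0, 0], [0, 0, 0.003, 0, 0, 0]],
])

```text
time_s: 33.7
tool_pos: [451.5, 232.7, 133.0]
orientation: [0.827, 0.562, 0.0, 0.003]
force: [-17.5, -12.9, 62.8]
grip_width: 0.133
finger_force: 86.5
```

Scaled: -8 mm / 1000 = -0.008, -4 mm / 1000 = -0.004.

Call:
jog_arm([
  [[0, 0, -0.004, 0, 0, 0], [0, 0, -0.008, 0, 0, 0], [0, 0, -0.008, 0, 0, 0]],
])

```text
time_s: 34.0
tool_pos: [451.4, 231.9, 135.5]
orientation: [0.827, 0.562, 0.0, 0.0]
force: [-0.0, 0.1, -1.5]
grip_width: 0.135
finger_force: 78.4
```

```bash
python3 - <<'E'
from h import *
st=arm.read_state();print(st['tool_pos'],st['force'],st['wrist_torque'])
a=snap('scene');b=snap('side');save(a,'a8');save(b,'b8')
# felt (white) component: compare with initial scene0/side0 picture and the a3 (held, known)
for n,s,p in [('a0',load('scene0'),[451.2,232,85]),('b0',load('side0'),[451.2,232,85]),('a8',a,[451.2,232,92]),('b8',b,[451.2,232,92])]:
    h=cv2.cvtColor(s['pixels'],cv2.COLOR_RGB2HSV);u,v=proj(s,p).astype(int);r=22
    m=((h[:,:,1]<60)&(h[:,:,2]>120)).astype(np.uint8);z=np.zeros_like(m);z[v-r:v+r,u-r:u+r]=m[v-r:v+r,u-r:u+r]
    c,l,q,ce=cv2.connectedComponentsWithStats(z);i=1+q[1:,4].argmax();print(n,(u,v),q[i],ce[i].round(1))
print('px per 10mm z',proj(a,[451,232,95])-proj(a,[451,232,85]),proj(b,[451,232,95])-proj(b,[451,232,85]))
E
```

```text
[451.37140888 231.93785331 135.50673998] [-0.03586479  0.09544465 -1.51178609] [ 0.04820786 -0.0163262   0.00965654]
a0 (np.int64(233), np.int64(268)) [221 256  25  26 457] [233.9 269.2]
b0 (np.int64(352), np.int64(299)) [341 290  25  24 437] [352.9 302.1]
a8 (np.int64(232), np.int64(265)) [221 255  26  26 456] [234.1 268.9]
b8 (np.int64(352), np.int64(296)) [341 289  25  24 419] [353.2 301.6]
px per 10mm z [-0.61690387 -4.26472528] [ 0.14372707 -3.8073533 ]
```

The felt head is within about 1 mm of its original place, since the bob had slipped a little lower in the fingers. I'll lower slightly and let go.

Scaled: 1.5 mm / 1000 = 0.0015.

Call:
jog_arm([
  [[0, 0, 0.0015, 0, 0, 0], [0, 0, 0.0015, 0, 0, 0]],
])

```text
time_s: 34.3
tool_pos: [450.9, 231.8, 133.4]
orientation: [0.827, 0.562, -0.0, -0.0]
force: [0.9, 0.6, -1.5]
grip_width: 0.133
finger_force: 78.5
```

Call:
jog_arm([
  [[0, 0, 0, 0, 0, 0], [0, 0, 0, 0, 0, 0], [0, 0, 0, 0, 0, 0], [0, 0, 0, 0, 0, 0], [0, 0, 0, 0, 0, 0]],
], aperture=0.5)

```text
time_s: 34.8
tool_pos: [451.2, 231.8, 134.1]
orientation: [0.827, 0.562, 0.0, 0.0]
force: [0.1, 0.0, -0.9]
grip_width: 0.499
finger_force: 0.0
```

Call:
jog_arm([
  [[0, 0, -0.005, 0, 0, 0], [0, 0, -0.02, 0, 0, 0], [0, 0, -0.05, 0, 0, 0], [0, 0, -0.09, 0, 0, 0], [-0.025, 0, -0.125, 0, 0, 0], [-0.05, 0, -0.125, 0, 0, 0], [-0.066, 0, -0.125, 0, 0, 0], [-0.066, 0, -0.125, 0, 0, 0]],
])

```text
time_s: 35.6
tool_pos: [426.5, 168.4, 260.0]
orientation: [0.828, 0.561, -0.0, 0.002]
force: [0.3, 0.1, -0.3]
grip_width: 0.5
finger_force: 0.0
```

Call:
jog_arm([
  [[0, 0, 0, 0, 0, 0], [0, 0, 0, 0, 0, 0], [0, 0, 0, 0, 0, 0]],
])

```text
time_s: 35.9
tool_pos: [426.8, 171.6, 259.2]
orientation: [0.827, 0.562, 0.0, -0.0]
force: [-0.0, -0.0, -0.1]
grip_width: 0.5
finger_force: 0.0
```

```bash
python3 - <<'E'
from h import *
w=snap('wrist');a=snap('scene');b=snap('side');save(w,'w9');save(a,'a9');save(b,'b9')
for n,s,p in [('a0',load('scene0'),[451.2,232,85]),('b0',load('side0'),[451.2,232,85]),('a9',a,[451.2,232,85]),('b9',b,[451.2,232,85])]:
    h=cv2.cvtColor(s['pixels'],cv2.COLOR_RGB2HSV);u,v=proj(s,p).astype(int);r=22
    m=((h[:,:,1]<60)&(h[:,:,2]>120)).astype(np.uint8);z=np.zeros_like(m);z[v-r:v+r,u-r:u+r]=m[v-r:v+r,u-r:u+r]
    c,l,q,ce=cv2.connectedComponentsWithStats(z);i=1+q[1:,4].argmax();print(n,q[i],ce[i].round(1),np.round(nut(s,[451.2,232,118]),1))
d=cv2.absdiff(load('b4')['pixels'],b['pixels']).max(2)
# key on table: changes vs first image near (600,135,5)
for s0,s in ((load('scene0'),a),(load('side0'),b)):
    D=(cv2.absdiff(s0['pixels'],s['pixels']).max(2)>22).astype(np.uint8);D=cv2.morphologyEx(D,cv2.MORPH_CLOSE,np.ones((3,3)))
    u,v=proj(s,[600,135,5]).astype(int);n,l,q,c=cv2.connectedComponentsWithStats(D)
    for i in range(1,n):
        if q[i,4]>8: print(q[i],c[i].round(1),atz(s,*c[i],5).round(0))
    for k in range(0,140,28): pass
    print('expected key ends',proj(s,[628,212,5]).round(0),proj(s,[580,79,5]).round(0))
E
```

```text
a0 [221 256  25  26 457] [233.9 269.2] [230.7 256.5 131. ]
b0 [341 290  25  24 437] [352.9 302.1] [352.8 289.2 133. ]
a9 [219 251  36  31 488] [234.2 269.4] [230.7 255.8 152. ]
b9 [342 289  25  25 437] [353.5 301.8] [353.  289.1 128. ]
[ 176    0   96  217 7354] [225.2 129.6] [1107. 1122.    5.]
[207 225  38  42 343] [225.6 243.3] [569. 424.   5.]
[305 261  33  43 343] [320.2 280.5] [611. 153.   5.]
[221 262  27  10  53] [235.5 268.6] [519. 323.   5.]
[389 270   3   6  11] [389.7 272.6] [731.  58.   5.]
[230 278  15  
[... 600 characters left out ...]
.    5.]
[508 247  45  22 522] [524.  256.4] [ 117. -116.    5.]
[ 380  258   75   48 1895] [423.4 282.5] [331.  46.   5.]
[634 266   6   5  18] [637.1 268.3] [-124. -140.    5.]
[274 272  41  36 381] [292.  289.8] [607. 153.   5.]
[353 283   7   3  14] [356.  283.8] [475.  94.   5.]
[347 286  11  13  66] [350.5 292.6] [480. 126.   5.]
[359 289   9  14  45] [363.4 295.5] [450. 127.   5.]
[627 292  13  13  47] [635.2 299.9] [-104.  -23.    5.]
[341 295  14  22  71] [345.2 307.5] [479. 175.   5.]
[368 304   3   6  15] [368.8 306.6] [431. 158.   5.]
[288 315  36  72 576] [304.1 348.8] [527. 311.   5.]
[471 405  14  14 123] [475.9 410.4] [198. 360.   5.]
expected key ends [274. 305.] [314. 272.]
```

```bash
python3 -c "
from bench import arm;print(arm.job_done())"
```

```text
the job is handed in; nothing more can be done
None
```

Handed in at about 36 s, with no verdict returned: the white bob was pressed home (about 18 N), held on its own, was lifted about 5 mm by the drift key and is back upright in its rack hole. The key lies on the table clear of the polisher; while lowering the bob into the rack I pressed it onto the wood with about 63 N before backing off.

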